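# Make up the sherd sample board

## Robot

A 7-joint arm with a two-finger parallel gripper is mounted at the origin on the work surface. World frame = base frame: x ahead of the robot, y to its left, z up, the work surface at z = 0. Lengths are in m, angles in rad, forces in N, time in s.
With the tool pointing down it reaches from about 0.425 to 0.95 m from the base axis. Payload 4.7 kg.
Tool frame: the origin (TCP) lies midway between the tips of the shut fingers; the grasp point (between the pads) lies 19 mm behind it; z points along the fingers, y is the line along which they close (so a half turn about z gives the same grasp; the last joint's range is limited). The gripper opens to 85 mm and grips with 20 to 120 N. Pads are 22 mm wide; open, the fingers measure 114 mm over their backs; the gripper's body (76 mm by 85 mm) begins 54 mm behind the grasp point. The pads swing forward as they close: fully open they stand 13 mm farther back than shut.
Start: joints at [-1.323, 0.469, -0.049, 1.532, 0.024, 1.141, -0.082], TCP at [0.184, 0.649, 0.231] pointing down, gripper open.
Joint ranges: [-2.59, 2.59], [-0.33, 1.99], [-1.39, 1.29], [0.1, 2.45], [-1.04, 4.18], [0.21, 1.99], [-2.66, 2.66]. Speed limits (rad/s): [2.57, 2.57, 3.14, 3.14, 3.14, 3.14, 3.14].

## Interface

Orientations are given as a unit quaternion [w, x, y, z].
In Python, from plant import get_obs, vision, robot gives the robot as it stands. The module is installed in compiled form; this text tells all that it offers.
- The arm moves only by the tool move_arm, never from a script. Its argument "motion" is a list of rows, each a list of 7 numbers: the shift along the tool's x, y, z in cm, then the turn, a rotation vector about the tool's x, y, z in rad, then the opening, from -1 (shut) to 1 (fully open). A call has 1 to 5 rows; each row is the pose to reach, as a shift and turn from the pose commanded when the call began, along the tool's axes at that moment; what a row does not reach only later rows make up. A row lasts 1/8 s, in which the tool goes at most 62.5 mm and 10.7 degrees, less where a joint would pass 70% of its speed; a pose out of reach is approached as far as the arm can. A call with a gripper value outside its range is refused whole. The fingers move at their own pace and stop on an object; "squeeze" is the grip in N (left out, the last holds). Time passes only in rows, so rows that repeat a pose let the fingers close. It gives the time, the measured TCP pose, the force, the opening and the grip force at its end, in the units of the state.
- get_obs(): the state, without advancing time (a new reading comes with each control period).
- vision.capture(name): name is "scene" or "top" or "wrist"; returns (picture, depth): 400x640x3 uint8, red, green, blue; 400x640 float32, m along the optical axis (not along the pixel's ray), 0 where there is no reading.
- vision.camera_model(name): a dict with "vfov" (degrees; the focal length in pixels is half the picture's height over the tangent of half this angle, whatever the lens; pixels are square), "cx", "cy" (the principal point, pixels), "world_from_camera" (4x4, takes a point from camera to world coordinates). Camera axes: x right, y down, z forward; pixel columns grow to the right and rows downward; lengths in m; the calibration is good to about 2 mm. The wrist camera is an equidistant fisheye: a pixel r from the principal point sees the ray r / f radians off the axis. A picture is of the moment at which its call begins: read the wrist's pose just before it. camera_model takes no time and is no camera call; for the wrist camera it gives the pose at the moment of the call.
- robot.finish_job(): hands the job in; it is judged then, once.
The state is a dict: "time": time; "qpos": joint angles; "qd": joint speeds; "joint_torque": joint torques, N m; "eef_pos": TCP position; "orientation": TCP orientation; "force": force on the tool from outside, world axes, zero at the start; "ft_torque": the same for the moment, N m; "gripper_width": opening from 0.0 (shut) to 1.0 (fully open); "gripper_force": force on a finger pad.
Only numpy, scipy, OpenCV 4.12 (cv2) and the standard library are available. Lean on these libraries where they do the work, as an engineer would, in place of code of your own. Each camera call takes 0.05 s, during which the arm holds its last target. There are 200 camera calls.

## Task

Make up the sherd sample board. First, with no mount on the blue block yet, sweep every chip of sea crust off the white field into the board's trough with the scraper (the chips are sharp, so touch them with the scraper only), then stand the scraper back upright on its cork pad. Then press every sherd mount from the green tray, each into a recess of its own, fully home so that its foot plate is flush with the blue block, without disturbing the pots around.

Things in the scene. Friction and masses are not known exactly. Their poses are not given: they have to be found in the camera images.
- board: Sample board, fixed, 180 (x) by 400 (y) mm; origin: centre of its underside on the table, z up. From -y to +y: grey chip trough (y -194 to -90 mm, open on top, floor 6 mm, outer wall 36 mm, end walls 42 mm above the origin), white field, blue recess block (y +60 to +200 mm, top 42 mm above the origin, six rectangular recesses in two rows of three).
- field (a point): Centre of the white field's flat top, 30 mm above the board's origin; axes as the board's. The field is 164 (x) by 150 (y) mm; fences 12 mm high along its two x sides, the blue block rises 12 mm at its +y side, its -y side is open: an edge with a drop into the trough.
- recess0 (a point): Centre of the floor of a recess in the blue block; axes as the board's. 47.5 mm along x, 37.5 mm along y, 12 mm deep, upright walls. An orange plug 18 mm across stands up to 6 mm out of the floor and holds a mount proud; friction of about 6 N holds it, so a mount's weight does not sink it but a push of 8 to 20 N sends it flush with the floor, where it stays.
- recess1 (a point): Centre of the floor of a recess in the blue block; axes as the board's. 47.5 mm along x, 37.5 mm along y, 12 mm deep, upright walls. An orange plug 18 mm across stands up to 6 mm out of the floor and holds a mount proud; friction of about 6 N holds it, so a mount's weight does not sink it but a push of 8 to 20 N sends it flush with the floor, where it stays.
- recess2 (a point): Centre of the floor of a recess in the blue block; axes as the board's. 47.5 mm along x, 37.5 mm along y, 12 mm deep, upright walls. An orange plug 18 mm across stands up to 6 mm out of the floor and holds a mount proud; friction of about 6 N holds it, so a mount's weight does not sink it but a push of 8 to 20 N sends it flush with the floor, where it stays.
- recess3 (a point): Centre of the floor of a recess in the blue block; axes as the board's. 47.5 mm along x, 37.5 mm along y, 12 mm deep, upright walls. An orange plug 18 mm across stands up to 6 mm out of the floor and holds a mount proud; friction of about 6 N holds it, so a mount's weight does not sink it but a push of 8 to 20 N sends it flush with the floor, where it stays.
- recess4 (a point): Centre of the floor of a recess in the blue block; axes as the board's. 47.5 mm along x, 37.5 mm along y, 12 mm deep, upright walls. An orange plug 18 mm across stands up to 6 mm out of the floor and holds a mount proud; friction of about 6 N holds it, so a mount's weight does not sink it but a push of 8 to 20 N sends it flush with the floor, where it stays.
- recess5 (a point): Centre of the floor of a recess in the blue block; axes as the board's. 47.5 mm along x, 37.5 mm along y, 12 mm deep, upright walls. An orange plug 18 mm across stands up to 6 mm out of the floor and holds a mount proud; friction of about 6 N holds it, so a mount's weight does not sink it but a push of 8 to 20 N sends it flush with the floor, where it stays.
- scraper: Scraper block: yellow block 110 (x) by 36 (y) by 28 mm high with a black rubber foot, and on top a wooden handle 50 (x) by 18 (y) mm, from 28 to 70 mm height. 0.22 kg (varies). Origin at the centre of its underside, z up; it stands on its foot. Grip the handle across y.
- pad: Cork pad, the scraper's place, fixed, 160 (x) by 70 (y) by 4 mm thick; origin at the centre of its underside.
- mount0: Sherd mount (4 to 6 are there): white plate 44 (x) by 34 (y) by 12 mm, lowest 4 mm stepped in to 41 by 31; on it a centred upright sherd 30 (x) by 14 (y) mm, 12 to 36 mm high, brown spot on top. 0.08 kg. Starts on the 4 mm floor of a green tray with a 15 mm rim. Origin: centre of the underside, z up. Fits any recess, x along the recess's x, either way round. Grip the sherd across y.
- mount1: Sherd mount (4 to 6 are there): white plate 44 (x) by 34 (y) by 12 mm, lowest 4 mm stepped in to 41 by 31; on it a centred upright sherd 30 (x) by 14 (y) mm, 12 to 36 mm high, brown spot on top. 0.08 kg. Starts on the 4 mm floor of a green tray with a 15 mm rim. Origin: centre of the underside, z up. Fits any recess, x along the recess's x, either way round. Grip the sherd across y.
- mount2: Sherd mount (4 to 6 are there): white plate 44 (x) by 34 (y) by 12 mm, lowest 4 mm stepped in to 41 by 31; on it a centred upright sherd 30 (x) by 14 (y) mm, 12 to 36 mm high, brown spot on top. 0.08 kg. Starts on the 4 mm floor of a green tray with a 15 mm rim. Origin: centre of the underside, z up. Fits any recess, x along the recess's x, either way round. Grip the sherd across y.
- mount3: Sherd mount (4 to 6 are there): white plate 44 (x) by 34 (y) by 12 mm, lowest 4 mm stepped in to 41 by 31; on it a centred upright sherd 30 (x) by 14 (y) mm, 12 to 36 mm high, brown spot on top. 0.08 kg. Starts on the 4 mm floor of a green tray with a 15 mm rim. Origin: centre of the underside, z up. Fits any recess, x along the recess's x, either way round. Grip the sherd across y.
- mount4: Sherd mount (4 to 6 are there): white plate 44 (x) by 34 (y) by 12 mm, lowest 4 mm stepped in to 41 by 31; on it a centred upright sherd 30 (x) by 14 (y) mm, 12 to 36 mm high, brown spot on top. 0.08 kg. Starts on the 4 mm floor of a green tray with a 15 mm rim. Origin: centre of the underside, z up. Fits any recess, x along the recess's x, either way round. Grip the sherd across y.
- mount5: Sherd mount (4 to 6 are there): white plate 44 (x) by 34 (y) by 12 mm, lowest 4 mm stepped in to 41 by 31; on it a centred upright sherd 30 (x) by 14 (y) mm, 12 to 36 mm high, brown spot on top. 0.08 kg. Starts on the 4 mm floor of a green tray with a 15 mm rim. Origin: centre of the underside, z up. Fits any recess, x along the recess's x, either way round. Grip the sherd across y.
- chip0: Chip of sea crust (3 to 5 of them are there): brown six-sided lump about 21 mm across and 14 mm high, 12 g; origin at its centre. Starts on the white field.
- chip1: Chip of sea crust (3 to 5 of them are there): brown six-sided lump about 21 mm across and 14 mm high, 12 g; origin at its centre. Starts on the white field.
- chip2: Chip of sea crust (3 to 5 of them are there): brown six-sided lump about 21 mm across and 14 mm high, 12 g; origin at its centre. Starts on the white field.
- chip3: Chip of sea crust (3 to 5 of them are there): brown six-sided lump about 21 mm across and 14 mm high, 12 g; origin at its centre. Starts on the white field.
- chip4: Chip of sea crust (3 to 5 of them are there): brown six-sided lump about 21 mm across and 14 mm high, 12 g; origin at its centre. Starts on the white field.
- ewer: Bystander: celadon ewer, 90 mm wide, 165 mm high; origin at the centre of its underside.
- bowl: Bystander: grey bowl, 120 mm wide, 50 mm high; origin at the centre of its underside.
- jarlet: Bystander: clay jarlet, 80 mm wide, 80 mm high; origin at the centre of its underside.
Things that resemble listed ones, but are neither listed nor needed, are in the scene too. Leave any red or turquoise look-alike of the mount3 alone.

How it is judged:
On the way, in this order (a step that is already met when the one before it is completed fails the run):
1. every chip lies in the trough, the scraper is still in the hand, and no mount is on the blue block yet (y of chip0 in the frame of board between -0.2 and -0.09 m and x of chip0 in the frame of board between -0.09 and 0.09 m and z of each of chip0, chip1, chip2, chip3, chip4 in the frame of board below 0.036 m and y of chip1 in the frame of board between -0.2 and -0.09 m and x of chip1 in the frame of board between -0.09 and 0.09 m and y of chip2 in the frame of board between -0.2 and -0.09 m and x of chip2 in the frame of board between -0.09 and 0.09 m and y of chip3 in the frame of board between -0.2 and -0.09 m and x of chip3 in the frame of board between -0.09 and 0.09 m and y of chip4 in the frame of board between -0.2 and -0.09 m and x of chip4 in the frame of board between -0.09 and 0.09 m and contact force between the fingers and scraper above 1 N and not (y of mount0 in the frame of board between 0.06 and 0.2 m and x of mount0 in the frame of board between -0.09 and 0.09 m) and not (y of mount1 in the frame of board between 0.06 and 0.2 m and x of mount1 in the frame of board between -0.09 and 0.09 m) and not (y of mount2 in the frame of board between 0.06 and 0.2 m and x of mount2 in the frame of board between -0.09 and 0.09 m) and not (y of mount3 in the frame of board between 0.06 and 0.2 m and x of mount3 in the frame of board between -0.09 and 0.09 m) and not (y of mount4 in the frame of board between 0.06 and 0.2 m and x of mount4 in the frame of board between -0.09 and 0.09 m) and not (y of mount5 in the frame of board between 0.06 and 0.2 m and x of mount5 in the frame of board between -0.09 and 0.09 m)), for 0.2 s.
2. the scraper stands upright on its cork pad, let go (horizontal distance between scraper and pad below 0.035 m and angle between scraper's own z axis and vertical below 0.1 rad and height (world z) of scraper below 0.012 m and contact force between the fingers and scraper below 0.1 N), for 0.2 s.
3. every mount is pressed flush into a recess and the scraper stands on its pad (((horizontal distance between mount0 and recess0 below 0.006 m and z of mount0 in the frame of recess0 between -0.003 and 0.002 m and angle between mount0's own z axis and vertical below 0.08 rad) or (horizontal distance between mount0 and recess1 below 0.006 m and z of mount0 in the frame of recess1 between -0.003 and 0.002 m and angle between mount0's own z axis and vertical below 0.08 rad) or (horizontal distance between mount0 and recess2 below 0.006 m and z of mount0 in the frame of recess2 between -0.003 and 0.002 m and angle between mount0's own z axis and vertical below 0.08 rad) or (horizontal distance between mount0 and recess3 below 0.006 m and z of mount0 in the frame of recess3 between -0.003 and 0.002 m and angle between mount0's own z axis and vertical below 0.08 rad) or (horizontal distance between mount0 and recess4 below 0.006 m and z of mount0 in the frame of recess4 between -0.003 and 0.002 m and angle between mount0's own z axis and vertical below 0.08 rad) or (horizontal distance between mount0 and recess5 below 0.006 m and z of mount0 in the frame of recess5 between -0.003 and 0.002 m and angle between mount0's own z axis and vertical below 0.08 rad)) and ((horizontal distance between mount1 and recess0 below 0.006 m and z of mount1 in the frame of recess0 between -0.003 and 0.002 m and angle between mount1's own z axis and vertical below 0.08 rad) or (horizontal distance between mount1 and recess1 below 0.006 m and z of mount1 in the frame of recess1 between -0.003 and 0.002 m and angle between mount1's own z axis and vertical below 0.08 rad) or (horizontal distance between mount1 and recess2 below 0.006 m and z of mount1 in the frame of recess2 between -0.003 and 0.002 m and angle between mount1's own z axis and vertical below 0.08 rad) or (horizontal distance between mount1 and recess3 below 0.006 m and z of mount1 in the frame of recess3 between -0.003 and 0.002 m and angle between mount1's own z axis and vertical below 0.08 rad) or (horizontal distance between mount1 and recess4 below 0.006 m and z of mount1 in the frame of recess4 between -0.003 and 0.002 m and angle between mount1's own z axis and vertical below 0.08 rad) or (horizontal distance between mount1 and recess5 below 0.006 m and z of mount1 in the frame of recess5 between -0.003 and 0.002 m and angle between mount1's own z axis and vertical below 0.08 rad)) and ((horizontal distance between mount2 and recess0 below 0.006 m and z of mount2 in the frame of recess0 between -0.003 and 0.002 m and angle between mount2's own z axis and vertical below 0.08 rad) or (horizontal distance between mount2 and recess1 below 0.006 m and z of mount2 in the frame of recess1 between -0.003 and 0.002 m and angle between mount2's own z axis and vertical below 0.08 rad) or (horizontal distance between mount2 and recess2 below 0.006 m and z of mount2 in the frame of recess2 between -0.003 and 0.002 m and angle between mount2's own z axis and vertical below 0.08 rad) or (horizontal distance between mount2 and recess3 below 0.006 m and z of mount2 in the frame of recess3 between -0.003 and 0.002 m and angle between mount2's own z axis and vertical below 0.08 rad) or (horizontal distance between mount2 and recess4 below 0.006 m and z of mount2 in the frame of recess4 between -0.003 and 0.002 m and angle between mount2's own z axis and vertical below 0.08 rad) or (horizontal distance between mount2 and recess5 below 0.006 m and z of mount2 in the frame of recess5 between -0.003 and 0.002 m and angle between mount2's own z axis and vertical below 0.08 rad)) and ((horizontal distance between mount3 and recess0 below 0.006 m and z of mount3 in the frame of recess0 between -0.003 and 0.002 m and angle between mount3's own z axis and vertical below 0.08 rad) or (horizontal distance between mount3 and recess1 below 0.006 m and z of mount3 in the frame of recess1 between -0.003 and 0.002 m and angle between mount3's own z axis and vertical below 0.08 rad) or (horizontal distance between mount3 and recess2 below 0.006 m and z of mount3 in the frame of recess2 between -0.003 and 0.002 m and angle between mount3's own z axis and vertical below 0.08 rad) or (horizontal distance between mount3 and recess3 below 0.006 m and z of mount3 in the frame of recess3 between -0.003 and 0.002 m and angle between mount3's own z axis and vertical below 0.08 rad) or (horizontal distance between mount3 and recess4 below 0.006 m and z of mount3 in the frame of recess4 between -0.003 and 0.002 m and angle between mount3's own z axis and vertical below 0.08 rad) or (horizontal distance between mount3 and recess5 below 0.006 m and z of mount3 in the frame of recess5 between -0.003 and 0.002 m and angle between mount3's own z axis and vertical below 0.08 rad)) and ((horizontal distance between mount4 and recess0 below 0.006 m and z of mount4 in the frame of recess0 between -0.003 and 0.002 m and angle between mount4's own z axis and vertical below 0.08 rad) or (horizontal distance between mount4 and recess1 below 0.006 m and z of mount4 in the frame of recess1 between -0.003 and 0.002 m and angle between mount4's own z axis and vertical below 0.08 rad) or (horizontal distance between mount4 and recess2 below 0.006 m and z of mount4 in the frame of recess2 between -0.003 and 0.002 m and angle between mount4's own z axis and vertical below 0.08 rad) or (horizontal distance between mount4 and recess3 below 0.006 m and z of mount4 in the frame of recess3 between -0.003 and 0.002 m and angle between mount4's own z axis and vertical below 0.08 rad) or (horizontal distance between mount4 and recess4 below 0.006 m and z of mount4 in the frame of recess4 between -0.003 and 0.002 m and angle between mount4's own z axis and vertical below 0.08 rad) or (horizontal distance between mount4 and recess5 below 0.006 m and z of mount4 in the frame of recess5 between -0.003 and 0.002 m and angle between mount4's own z axis and vertical below 0.08 rad)) and ((horizontal distance between mount5 and recess0 below 0.006 m and z of mount5 in the frame of recess0 between -0.003 and 0.002 m and angle between mount5's own z axis and vertical below 0.08 rad) or (horizontal distance between mount5 and recess1 below 0.006 m and z of mount5 in the frame of recess1 between -0.003 and 0.002 m and angle between mount5's own z axis and vertical below 0.08 rad) or (horizontal distance between mount5 and recess2 below 0.006 m and z of mount5 in the frame of recess2 between -0.003 and 0.002 m and angle between mount5's own z axis and vertical below 0.08 rad) or (horizontal distance between mount5 and recess3 below 0.006 m and z of mount5 in the frame of recess3 between -0.003 and 0.002 m and angle between mount5's own z axis and vertical below 0.08 rad) or (horizontal distance between mount5 and recess4 below 0.006 m and z of mount5 in the frame of recess4 between -0.003 and 0.002 m and angle between mount5's own z axis and vertical below 0.08 rad) or (horizontal distance between mount5 and recess5 below 0.006 m and z of mount5 in the frame of recess5 between -0.003 and 0.002 m and angle between mount5's own z axis and vertical below 0.08 rad)) and horizontal distance between scraper and pad below 0.035 m and angle between scraper's own z axis and vertical below 0.1 rad), for 0.2 s.
At the end, for the whole second after the job is handed in: Every mount sits in a recess, centred within 6 mm, its underside within 2 mm of the recess floor (foot plate flush with the block), level within 0.08 rad and at rest; every chip lies in the trough; the scraper stands upright (0.1 rad) on the cork pad, its centre within 35 mm of the pad's centre (all of step 3 and linear speed of each of mount0, mount1, mount2, mount3, mount4, mount5 below 0.02 m/s and y of chip0 in the frame of board between -0.2 and -0.09 m and x of chip0 in the frame of board between -0.09 and 0.09 m and z of each of chip0, chip1, chip2, chip3, chip4 in the frame of board below 0.036 m and y of chip1 in the frame of board between -0.2 and -0.09 m and x of chip1 in the frame of board between -0.09 and 0.09 m and y of chip2 in the frame of board between -0.2 and -0.09 m and x of chip2 in the frame of board between -0.09 and 0.09 m and y of chip3 in the frame of board between -0.2 and -0.09 m and x of chip3 in the frame of board between -0.09 and 0.09 m and y of chip4 in the frame of board between -0.2 and -0.09 m and x of chip4 in the frame of board between -0.09 and 0.09 m and height (world z) of scraper below 0.012 m); the robot touches nothing.
It fails at once if the fingers touch a chip (contact force between the fingers and chip0 above 0.5 N or contact force between the fingers and chip1 above 0.5 N or contact force between the fingers and chip2 above 0.5 N or contact force between the fingers and chip3 above 0.5 N or contact force between the fingers and chip4 above 0.5 N).
It fails at once if a pot nearby is pushed more than 30 mm or tipped over (distance of any of ewer, bowl, jarlet from where it was at the start of the episode above 0.03 m or angle between any of ewer, bowl, jarlet's own z axis and vertical above 0.5 rad).
Of mount0, mount1, mount2, mount3, mount4, mount5 only 4 to 6 are there at a start; the rules pass over those that are not, and their reading is None.
Of chip0, chip1, chip2, chip3, chip4 only 3 to 5 are there at a start; the rules pass over those that are not, and their reading is None.
At some moment in a run one of mount0, mount1, mount2, mount3, mount4, mount5 may be knocked a few centimetres aside while the robot is not near it.
Once in a run the grip may slacken for a moment while it holds something.
It also fails if it takes over 210 s, if anything falls off the work surface, if the arm or the gripper's body presses on something with over 40 N, if the wrist force passes 120 N, or if a joint passes its speed limit or range.

## Working session

There is one attempt and no reset: what is moved stays moved. The work goes in short steps, Python scripts to look and compute and a tool call to move; the robot and the scene stay as the last step left them, time stands still between calls to the robot, and variables do not carry over. Pictures are saved under pics/ and viewed, at most 14 in all, crops included, and the job is handed in when it is done.

Besides the shell and the picture viewer there is one more tool, called after "Request:" by a JSON object that holds its "method" and its "body", one argument or row to a line. move_arm: Moves the arm, as the interface text tells. Its arguments: {"type":"object","properties":{"motion":{"type":"array","items":{"type":"array","items":{"type":"number"}}},"squeeze":{"type":"number"}},"required":["motion"]}

```bash
mkdir -p pics
cat > h.py <<'E'
import numpy as np, cv2
from plant import get_obs, vision, robot
def cap(n, save=None):
    m=vision.camera_model(n); im,d=vision.capture(n)
    if save: cv2.imwrite(f'pics/{save}.png',im[:,:,::-1])
    return im,d,m
def ray(m,u,v,fish=False):
    f=200/np.tan(np.radians(m['vfov']/2)); x=(np.asarray(u,float)-m['cx']);y=(np.asarray(v,float)-m['cy'])
    if fish:
        r=np.hypot(x,y)+1e-9;t=r/f;c=np.stack([x/r*np.sin(t),y/r*np.sin(t),np.cos(t)],-1)
    else: c=np.stack([x/f,y/f,np.ones_like(x)],-1)
    T=m['world_from_camera']; return T[:3,3],c@T[:3,:3].T
def onz(m,u,v,z,fish=False):
    o,r=ray(m,u,v,fish); return o+r*((z-o[2])/r[...,2])[...,None]
def cloud(m,d):
    v,u=np.mgrid[0:400,0:640]; o,r=ray(m,u,v); return o+r*d[...,None]
E
python3 - <<'E'
from h import *
for n in('scene','top'):
    im,d,m=cap(n,n+'0'); print(n,m['vfov'],m['cx'],m['cy'],np.round(m['world_from_camera'],3).tolist(),(d>0).mean())
    np.savez(n+'0.npz',im=im,d=d)
im,d,m=cap('wrist','wrist0');print(m['vfov'],np.round(m['world_from_camera'],3).tolist())
o=get_obs();print(o)
E
```

```text
scene 42.75018866397174 319.75024455577704 199.9199565624281 [[-0.634, 0.667, -0.391, 1.141], [0.773, 0.541, -0.332, 0.477], [-0.01, -0.513, -0.858, 1.235], [0.0, 0.0, 0.0, 1.0]] 0.99576953125
top 47.840706832323114 316.98317100158795 192.80102157885045 [[0.011, -0.998, 0.067, 0.531], [-1.0, -0.011, -0.001, 0.019], [0.001, -0.067, -0.998, 1.297], [0.0, 0.0, 0.0, 1.0]] 0.99620703125
65.70646984690485 [[0.274, 0.91, 0.311, 0.104], [0.962, -0.259, -0.09, 0.673], [-0.001, 0.324, -0.946, 0.372], [0.0, 0.0, 0.0, 1.0]]
{'time': 0.15, 'qpos': array([-1.32287397,  0.46925901, -0.048582  ,  1.53338142,  0.02415032,
        1.14100652, -0.08230643]), 'qd': array([-0.00026903, -0.00283876,  0.00116224, -0.00380494,  0.00145006,
        0.00176612,  0.0005657 ]), 'joint_torque': array([ 1.10113302e-03, -5.10766590e+01, -4.65270365e-02, -2.37978870e+01,
        1.07560633e-02,  5.39768851e-03, -7.00480186e-06]), 'eef_pos': array([0.1843635 , 0.64888905, 0.23051669]), 'orientation': array([-5.32967420e-05,  1.37955863e-01,  9.90438106e-01, -7.31805573e-04]), 'force': array([ 0.51767695,  0.70633635, -0.64678905]), 'ft_torque': array([0.02384677, 0.01084462, 0.05484901]), 'gripper_force': 0.0, 'gripper_width': 1.0011458779576936}
```

View pics/top0.png

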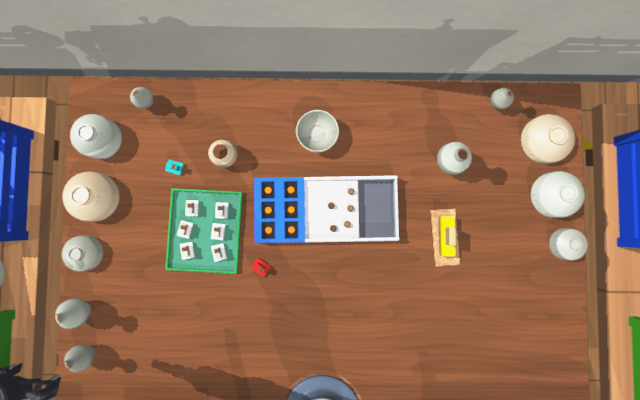

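View pics/scene0.png

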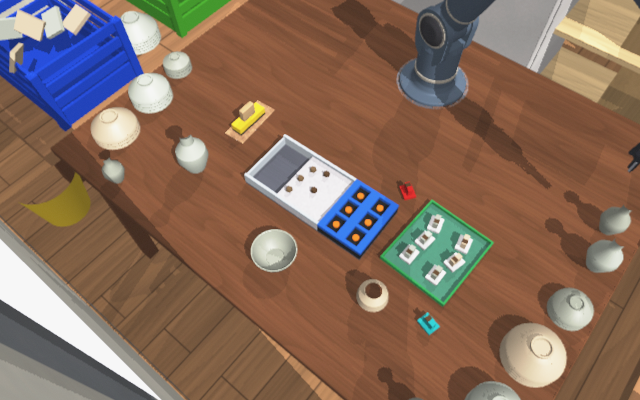

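The top view shows the blue block around (279,210), the trough at (378,208), five chips near (351,191), (332,206), (350,209), (348,225) and (334,228), the scraper at (448,237) and six white mounts in the green tray at (204,230). The look-alikes are turquoise at (175,167) and red at (261,267), both outside the tray, so I leave those alone.

```bash
cat >> h.py <<'E'
def hsv(im): return cv2.cvtColor(im,cv2.COLOR_RGB2HSV)
def blobs(mask,mn=8):
    n,l,s,c=cv2.connectedComponentsWithStats(mask.astype(np.uint8)); return [(c[i],s[i,4],l==i) for i in range(1,n) if s[i,4]>=mn]
def mask(im,lo,hi): return cv2.inRange(hsv(im),lo,hi)>0
def tri(m1,p1,m2,p2,f1=False,f2=False):
    o1,r1=ray(m1,*p1,f1);o2,r2=ray(m2,*p2,f2)
    r1=r1/np.linalg.norm(r1);r2=r2/np.linalg.norm(r2)
    s=np.linalg.lstsq(np.stack([r1,-r2],1),o2-o1,rcond=None)[0]
    a=o1+s[0]*r1;b=o2+s[1]*r2; return (a+b)/2,np.linalg.norm(a-b)
COL=dict(orange=((8,180,150),(20,255,255)),yellow=((24,150,120),(34,255,255)),blue=((105,170,80),(125,255,255)),red=((0,180,100),(4,255,255)))
E
python3 - <<'E'
from h import *
C={}
for n in('top','scene'):
    z=np.load(n+'0.npz');C[n]=(z['im'],z['d'],vision.camera_model(n))
for k in('orange','yellow','blue'):
  for n in C:
    im,d,m=C[n];P=cloud(m,d)
    for c,a,b in blobs(mask(im,*COL[k]),10):
        q=P[b];q=q[q[:,2]<.3]
        if len(q)<5 or abs(np.median(q[:,1]))>.5: continue
        r=cv2.minAreaRect(q[:,:2].astype(np.float32)*1000)
        print(k,n,c.round(1),a,'med',np.median(q,0).round(4),'rect',np.round(r[0],1),np.round(r[1],1),round(r[2],1))
# chips & mounts via depth in top
im,d,m=C['top'];P=cloud(m,d)
H=hsv(im)
for nm,reg in(('field',(slice(178,242),slice(303,360))),('tray',(slice(186,274),slice(164,244)))):
    q=np.zeros(d.shape,bool);q[reg]=1
    mk=q&(H[...,2]<150)&(H[...,0]<20)&(H[...,1]>60) if nm=='field' else q&(H[...,1]<40)&(H[...,2]>170)
    for c,a,b in blobs(mk,4):
        print(nm,c.round(1),a,np.median(P[b],0).round(4),'ztop',np.percentile(P[b][:,2],90).round(4))
for p in [(320,300),(378,208),(310,210),(434,215),(205,250)]: print(p,P[p[1],p[0]].round(4))
E
python3 -c "
import cv2;a=cv2.imread('pics/top0.png');cv2.imwrite('pics/c1.png',cv2.resize(a[150:290,160:260],None,fx=4,fy=4,interpolation=cv2.INTER_CUBIC))"
```

```text
orange top [267.8 189.8] 38 med [0.6213 0.1562 0.0347] rect [622.3 157.2] [17.3 16. ] 45.4
orange top [290.4 189.2] 41 med [0.6247 0.094  0.0361] rect [625.   93.1] [17.5 18.1] 44.4
orange top [267.9 209.6] 38 med [0.5654 0.1551 0.0359] rect [565.2 155.2] [16.7 16.7] 0.9
orange top [290.9 209.2] 39 med [0.5687 0.0907 0.0358] rect [568.7  90.9] [17.  16.9] 0.8
orange top [268.  229.8] 40 med [0.5095 0.1538 0.0358] rect [509.4 154.2] [16.9 16.6] 2.4
orange top [291.1 229.3] 38 med [0.5129 0.0898 0.0358] rect [512.9  89.9] [16.9 16.5] 2.2
orange scene [360.1 195.4] 36 med [0.5135 0.0916 0.036 ] rect [513.   90.1] [15.1 16.8] 40.9
orange scene [379.5 207.8] 40 med [0.5104 0.1549 0.0349] rect [510.7 155. ] [19.6 17.5] 20.9
orange scene [348.1 209.1] 39 med [0.5687 0.0921 0.0374] rect [568.5  91.7] [17.7 17.4] 87.1
orange scene [367.7 221.9] 39 med [0.5669 0.1571 0.0361] rect [566.2 156.6] [16.3 17.7] 70.4
orange scene [335.9 223.9] 41 med [0.6246 0.0947 0.0363] rect [623.3  94. ] [20.6 16.2] 38.0
orange scene [355.2 237. ] 41 med [0.6233 0.158  0.0362] rect [622.2 157.9] [17.1 16.3] 4.6
y
[... 326 characters left out ...]
575  0.1273 0.0427] rect [568.1 124.8] [181.4 139.3] 1.6
field [330.7 205.4] 24 [ 0.5807 -0.0207  0.0449] ztop 0.049
field [332.8 227.9] 23 [ 0.5172 -0.0268  0.0446] ztop 0.0483
tray [191.6 207.9] 160 [0.5663 0.3696 0.0181] ztop 0.0424
tray [221.  210.4] 170 [0.5612 0.2882 0.017 ] ztop 0.0414
tray [184.5 229.1] 162 [0.5069 0.3893 0.0173] ztop 0.0416
tray [217.5 231.3] 176 [0.5022 0.2971 0.0187] ztop 0.042
tray [186.9 250.5] 155 [0.4475 0.3809 0.0176] ztop 0.0408
tray [218.5 252.2] 171 [0.4444 0.2925 0.0182] ztop 0.0416
(320, 300) [0.313  0.0066 0.0033]
(378, 208) [ 0.5752 -0.1566  0.0071]
(310, 210) [0.5667 0.0376 0.0301]
(434, 215) [ 0.557  -0.3169  0.0067]
(205, 250) [0.4503 0.3352 0.0064]
```

View pics/c1.png

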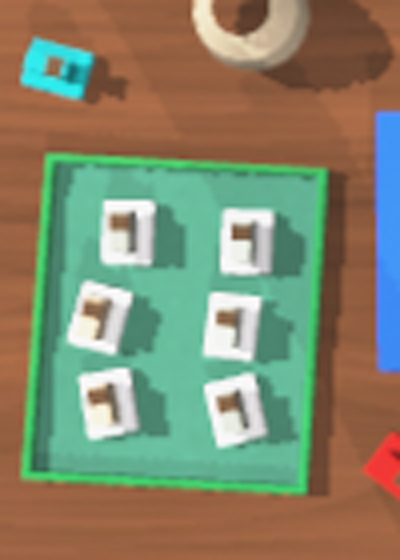

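```bash
cat >> h.py <<'E'
from scipy.spatial.transform import Rotation as Ro
def Rt(deg):
    p=np.radians(deg);c,s=np.cos(p),np.sin(p); return np.array([[-c,-s,0],[-s,c,0],[0,0,-1.]])
def plan(wps):
    """wps: (x,y,z,yawdeg) list; print tool shift cm + rotvec for successive calls"""
    o=get_obs();q=o['orientation'];R=Ro.from_quat([q[1],q[2],q[3],q[0]]).as_matrix();p=o['eef_pos']
    print('t',round(o['time'],2),'at',p.round(4),'yaw',np.degrees(np.arctan2(-R[0,1],R[1,1])).round(2),'F',o['force'].round(1),'w',round(o['gripper_width'],3),'gf',round(o['gripper_force'],1))
    for w in wps:
        Rn=Rt(w[3]);print(np.array(w),'->',(R.T@(np.array(w[:3])-p)*100).round(2).tolist(),Ro.from_matrix(R.T@Rn).as_rotvec().round(3).tolist())
        p=np.array(w[:3]);R=Rn
E
python3 - <<'E'
from h import *
plan([(.40,.42,.3,2),(.45,.20,.3,2),(.5,-.05,.3,2),(.5,-.3,.3,2)])
E
```

```text
t 0.15 at [0.1844 0.6489 0.2305] yaw -15.86 F [ 0.5  0.7 -0.6] w 1.001 gf 0.0
[0.4  0.42 0.3  2.  ] -> [-27.0, -16.14, -6.92] [-0.001, -0.0, -0.312]
[0.45 0.2  0.3  2.  ] -> [-4.23, -22.16, 0.0] [0.0, 0.0, 0.0]
[ 0.5  -0.05  0.3   2.  ] -> [-4.12, -25.16, 0.0] [0.0, 0.0, 0.0]
[ 0.5 -0.3  0.3  2. ] -> [0.87, -24.98, 0.0] [0.0, 0.0, 0.0]
```

Request:
{"method": "move_arm", "body": {
  "motion": [
    [-13.5, -8, -7, 0, 0, -0.15, 1],
    [-13.5, -8, -7, 0, 0, -0.15, 1],
    [-13.5, -8, -7, 0, 0, -0.312, 1],
    [-27, -16, -7, 0, 0, -0.312, 1],
    [-27, -16, -7, 0, 0, -0.312, 1]
  ]
}}

```text
time: 0.78
eef_pos: [0.3795, 0.4433, 0.3015]
orientation: [0.0, -0.018, 1.0, 0.0]
force: [1.0, -1.0, -0.3]
gripper_width: 0.998
gripper_force: 0.0
```

Request:
{"method": "move_arm", "body": {
  "motion": [
    [0, 0, 0, 0, 0, 0, 1],
    [0, 0, 0, 0, 0, 0, 1]
  ]
}}

```text
time: 1.02
eef_pos: [0.3781, 0.445, 0.3012]
orientation: [-0.0, -0.018, 1.0, 0.0]
force: [-0.1, -0.6, -0.3]
gripper_width: 0.999
gripper_force: 0.0
```

Run:
```python
from h import *
plan([(.45,.20,.3,2),(.47,-.05,.3,2),(.42,-.32,.26,2)])
```

```text
t 1.02 at [0.3781 0.445  0.3012] yaw 2.01 F [-0.1 -0.6 -0.3] w 0.999 gf 0.0
[0.45 0.2  0.3  2.  ] -> [-6.33, -24.73, 0.1] [0.0, -0.001, 0.0]
[ 0.47 -0.05  0.3   2.  ] -> [-1.13, -25.05, 0.0] [0.0, 0.0, 0.0]
[ 0.42 -0.32  0.26  2.  ] -> [5.94, -26.81, 4.0] [0.0, 0.0, 0.0]
```

Request:
{"method": "move_arm", "body": {
  "motion": [
    [-6.3, -24.7, 0, 0, 0, 0, 1],
    [-6.3, -24.7, 0, 0, 0, 0, 1],
    [-6.3, -24.7, 0, 0, 0, 0, 1],
    [-6.3, -24.7, 0, 0, 0, 0, 1],
    [-6.3, -24.7, 0, 0, 0, 0, 1]
  ]
}}

```text
time: 1.65
eef_pos: [0.4509, 0.197, 0.3015]
orientation: [0.0, -0.015, 1.0, -0.0]
force: [-0.9, 0.8, -0.5]
gripper_width: 0.999
gripper_force: 0.0
```

Request:
{"method": "move_arm", "body": {
  "motion": [
    [-1.1, -25, 0, 0, 0, 0, 1],
    [-1.1, -25, 0, 0, 0, 0, 1],
    [-1.1, -25, 0, 0, 0, 0, 1],
    [-1.1, -25, 0, 0, 0, 0, 1],
    [-1.1, -25, 0, 0, 0, 0, 1]
  ]
}}

```text
time: 2.28
eef_pos: [0.4702, -0.052, 0.3015]
orientation: [0.0, -0.015, 1.0, -0.0]
force: [-0.8, 1.9, -0.7]
gripper_width: 1.001
gripper_force: 0.0
```

Run:
```python
from h import *
im,d,m=cap('wrist','w1');np.savez('w1.npz',im=im,d=d,T=m['world_from_camera'])
plan([(.42,-.32,.26,2)])
```

```text
t 2.33 at [ 0.4702 -0.049   0.3013] yaw 1.96 F [-0.4  0.4 -0.3] w 0.997 gf 0.0
[ 0.42 -0.32  0.26  2.  ] -> [5.95, -26.92, 4.11] [0.0, 0.0, -0.001]
```

View pics/w1.png

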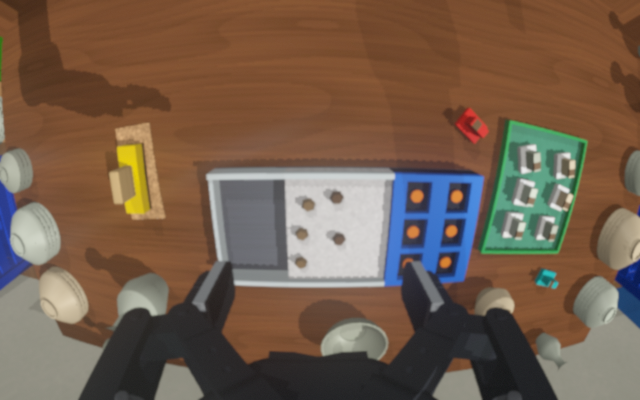

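The wrist view shows the scraper handle at (122,186), chips at (308,204), (336,197), (302,234), (338,239) and (300,262), plugs at (417,196) to (452,267), and the trough on the left.

Run:
```python
from h import *
z=np.load('w1.npz');im=z['im'];mw=vision.camera_model('wrist');mw['world_from_camera']=z['T']
t=np.load('top0.npz')['im'];mt=vision.camera_model('top')
print('plugs')
tp=[c for c,a,b in blobs(mask(t,*COL['orange'])) if 250<c[0]<300]
for c,a,b in blobs(mask(im,*COL['orange']),30):
    p=onz(mw,c[0],c[1],.036,True)
    if a>400: continue
    if c[1]>255: continue
    best=min(tp,key=lambda k:np.linalg.norm(onz(mt,k[0],k[1],.036)-p))
    X,e=tri(mw,c,mt,best,True); print(c.round(1),a,p.round(4),'top',onz(mt,*best,.036).round(4),'tri',X.round(4),round(e,4))
print('chips')
H=hsv(im);reg=np.zeros(H.shape[:2],bool);reg[182:272,290:385]=1
for c,a,b in blobs(reg&((H[...,1]>45)&((H[...,0]<25))&(H[...,2]<200)),25): print(c.round(1),a,onz(mw,*c,.037,True).round(4))
print('yellow/handle')
for c,a,b in blobs(mask(im,*COL['yellow']),100): print(c,a,onz(mw,*c,.03,True).round(4))
# top: handle = within yellow hull not yellow
y=mask(t,*COL['yellow']);y[:, :400]=0;y[:,500:]=0
pts=np.argwhere(y)[:,::-1];r=cv2.minAreaRect(pts.astype(np.float32));print('top yellow rect',r)
cc,ss=r[0],r[1];bx=cv2.boxPoints(r);print(np.array([onz(mt,*p,.032) for p in bx]).round(4))
Ht=hsv(t);g=t[205:270,428:465];cv2.imwrite('pics/c2.png',cv2.resize(g,None,fx=8,fy=8,interpolation=cv2.INTER_CUBIC)[:,:,::-1])
```

```text
plugs
[456.1 195.9] 51 [0.5093 0.1547 0.036 ] top [0.51   0.1538 0.036 ] tri [0.5096 0.1541 0.0365] 0.001
[451.1 230.7] 54 [0.5654 0.1569 0.036 ] top [0.5662 0.1552 0.036 ] tri [0.5656 0.1557 0.037 ] 0.0018
chips
[336.4 197.5] 82 [ 0.5171 -0.0241  0.037 ]
[308.  204.6] 96 [ 0.5287 -0.0631  0.037 ]
[301.3 233.7] 87 [ 0.5734 -0.0719  0.037 ]
[338.8 239.2] 60 [ 0.5808 -0.0174  0.037 ]
[300.5 262.3] 82 [ 0.6212 -0.0728  0.037 ]
yellow/handle
[134.69530628 177.18695306] 1257 [ 0.4941 -0.3355  0.03  ]
top yellow rect ((447.5, 235.5), (39.0, 15.0), 90.0)
[[ 0.5539 -0.3271  0.032 ]
 [ 0.5544 -0.3692  0.032 ]
 [ 0.4457 -0.3682  0.032 ]
 [ 0.4453 -0.3264  0.032 ]]
```

Request:
{"method": "move_arm", "body": {
  "motion": [
    [6, -27, 4, 0, 0, 0, 1],
    [6, -27, 4, 0, 0, 0, 1],
    [6, -27, 4, 0, 0, 0, 1],
    [6, -27, 4, 0, 0, 0, 1],
    [6, -27, 4, 0, 0, 0, 1]
  ]
}}

```text
time: 2.95
eef_pos: [0.4202, -0.3215, 0.2606]
orientation: [-0.0, -0.018, 1.0, 0.0]
force: [0.4, 0.8, -0.6]
gripper_width: 0.998
gripper_force: 0.0
```

Run:
```python
from h import *
im,d,m=cap('wrist','w2');np.savez('w2.npz',im=im,d=d,T=m['world_from_camera']);plan([])
```

```text
t 3.0 at [ 0.4191 -0.3243  0.2604] yaw 1.91 F [-0.7 -2.3  0.6] w 1.001 gf 0.0
```

View pics/w2.png

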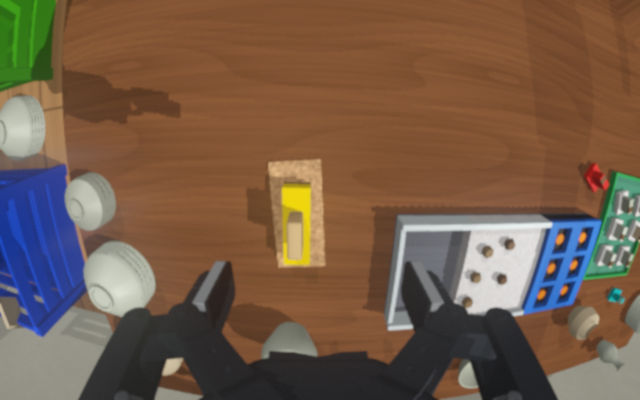

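The scraper is at (296,224): the yellow block spans (282–310, 183–264) and the handle (288–302, 212–257) sits on it, on the cork pad at (297,213).

Run:
```python
from h import *
M={};I={}
for k in('w1','w2'):
    z=np.load(k+'.npz');I[k]=z['im'];M[k]=vision.camera_model('wrist');M[k]['world_from_camera']=z['T']
def hand(im,box):
    H=hsv(im);r=np.zeros(H.shape[:2],bool);r[box[1]:box[3],box[0]:box[2]]=1
    y=r&mask(im,*COL['yellow'])
    h=r&(H[...,0]>8)&(H[...,0]<25)&(H[...,1]>50)&(H[...,1]<150)&(H[...,2]>120)
    return y,h
y2,h2=hand(I['w2'],(282,195,309,262))
b=max(blobs(h2,20),key=lambda k:k[1]);print('w2 handle',b[0],b[1])
print(I['w2'][[205,215,225,235,245,255],[295]].tolist(), I['w2'][235,284:312:2].tolist())
y1,h1=hand(I['w1'],(105,140,135,210))
b1=max(blobs(h1,20),key=lambda k:k[1]);print('w1 handle',b1[0],b1[1])
print('tri',tri(M['w1'],b1[0],M['w2'],b[0],True,True))
for zz in(.0,.074):print(zz,onz(M['w2'],*b[0],zz,True))
yy=mask(I['w2'],*COL['yellow']);yy[:,:270]=0;yy[:,320:]=0;yy[:170]=0;yy[280:]=0
q=np.argwhere(yy)[:,::-1];W=onz(M['w2'],q[:,0],q[:,1],.032,True)[:,:2];r=cv2.minAreaRect((W*1000).astype(np.float32));print('yellow@.032',r)
H=hsv(I['w2']);reg=np.zeros(H.shape[:2],bool);reg[150:280,255:335]=1
p=reg&(H[...,0]<22)&(H[...,1]>60)&(H[...,2]>175)
p=max(blobs(p,50),key=lambda k:k[1]);q=np.argwhere(p[2]|yy)[:,::-1];W=onz(M['w2'],q[:,0],q[:,1],.004,True)[:,:2];print('pad',cv2.minAreaRect((W*1000).astype(np.float32)))
g=I['w2'][150:280,250:340];cv2.imwrite('pics/c3.png',cv2.resize(g,None,fx=5,fy=4.5,interpolation=cv2.INTER_CUBIC)[:,:,::-1])
```

```text
w2 handle [294.59448276 235.71448276] 725
[[238, 214, 8], [140, 115, 78], [211, 183, 134], [214, 187, 137], [214, 187, 137], [214, 185, 137]] [[187, 162, 33], [180, 155, 69], [192, 163, 116], [208, 181, 133], [212, 184, 135], [214, 186, 136], [215, 187, 138], [215, 187, 138], [209, 181, 132], [189, 163, 91], [220, 195, 39], [225, 201, 15], [224, 199, 29], [211, 181, 82]]
w1 handle [120.71549637 184.95883777] 826
tri (array([ 0.49900063, -0.34627321,  0.05616272]), np.float64(0.0005579305212331791))
0.0 [ 0.52500082 -0.34982587  0.        ]
0.074 [ 0.49034741 -0.34505262  0.074     ]
yellow@.032 ((496.2926025390625, -345.9923095703125), (114.55938720703125, 35.89994430541992), 0.6052584052085876)
pad ((494.05462646484375, -344.7465515136719), (158.6466064453125, 69.27149963378906), 5.257538318634033)
```

View pics/c3.png

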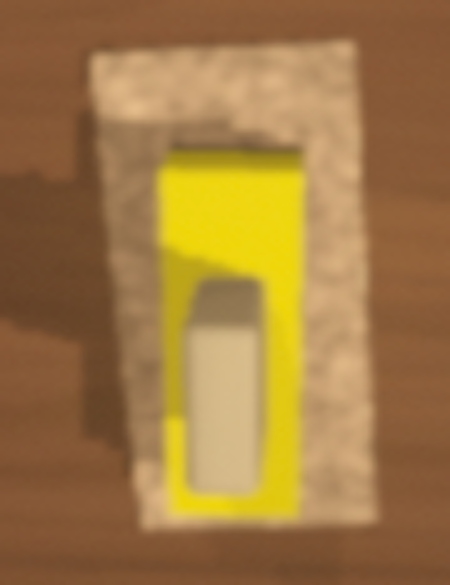

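Run:
```python
from h import *
plan([(.499,-.346,.12,1.2),(.499,-.346,.040,1.2)])
```

```text
t 3.0 at [ 0.4191 -0.3243  0.2604] yaw 1.91 F [-0.7 -2.3  0.6] w 1.001 gf 0.0
[ 0.499 -0.346  0.12   1.2  ] -> [-7.93, -2.4, 14.03] [-0.002, -0.002, 0.012]
[ 0.499 -0.346  0.04   1.2  ] -> [0.0, 0.0, 8.0] [0.0, 0.0, 0.0]
```

Request:
{"method": "move_arm", "body": {
  "motion": [
    [-7.9, -2.4, 14, 0, 0, 0.012, 1],
    [-7.9, -2.4, 14, 0, 0, 0.012, 1],
    [-7.9, -2.4, 14, 0, 0, 0.012, 1],
    [-7.9, -2.4, 14, 0, 0, 0.012, 1]
  ]
}}

```text
time: 3.5
eef_pos: [0.5011, -0.3376, 0.1175]
orientation: [-0.003, -0.015, 1.0, 0.002]
force: [-0.6, -0.7, -0.1]
gripper_width: 1.001
gripper_force: 0.0
```

Request:
{"method": "move_arm", "body": {
  "motion": [
    [0, 0, 4, 0, 0, 0, 1],
    [0, 0, 7, 0, 0, 0, 1],
    [0, 0, 8, 0, 0, 0, 1],
    [0, 0, 8, 0, 0, 0, 1]
  ]
}}

```text
time: 4.0
eef_pos: [0.5, -0.3417, 0.0421]
orientation: [0.0, -0.012, 1.0, 0.0]
force: [-0.4, 0.0, -0.1]
gripper_width: 1.001
gripper_force: 0.0
```

Request:
{"method": "move_arm", "body": {
  "motion": [
    [0, 0, 0, 0, 0, 0, -1],
    [0, 0, 0, 0, 0, 0, -1],
    [0, 0, 0, 0, 0, 0, -1],
    [0, 0, 0, 0, 0, 0, -1],
    [0, 0, 0, 0, 0, 0, -1]
  ],
  "squeeze": 90
}}

```text
time: 4.62
eef_pos: [0.4992, -0.3426, 0.0414]
orientation: [0.0, -0.011, 1.0, -0.0]
force: [-0.2, -0.6, 0.3]
gripper_width: 0.196
gripper_force: 88.3
```

Request:
{"method": "move_arm", "body": {
  "motion": [
    [0, 0, 0, 0, 0, 0, -1],
    [0, 0, 0, 0, 0, 0, -1],
    [0, 0, 0, 0, 0, 0, -1]
  ]
}}

```text
time: 5.0
eef_pos: [0.4992, -0.3426, 0.0413]
orientation: [-0.0, -0.012, 1.0, -0.0]
force: [-1.1, -0.1, 2.6]
gripper_width: 0.199
gripper_force: 88.3
```

Run:
```python
from h import *
plan([])
```

```text
t 5.0 at [ 0.4992 -0.3426  0.0413] yaw 1.32 F [-1.1 -0.1  2.6] w 0.199 gf 88.3
```

Request:
{"method": "move_arm", "body": {
  "motion": [
    [0, 0, -5, 0, 0, 0, -1],
    [0, 0, -10, 0, 0, 0, -1],
    [0, 0, -11, 0, 0, 0, -1],
    [0, 0, -11, 0, 0, 0, -1]
  ]
}}

```text
time: 5.5
eef_pos: [0.4991, -0.3417, 0.1508]
orientation: [-0.0, -0.012, 1.0, 0.0]
force: [-0.9, -0.3, -2.7]
gripper_width: 0.199
gripper_force: 88.6
```

Run:
```python
from h import *
plan([(.53,-.15,.15,2),(.549,.022,.15,2),(.549,.022,.085,2)])
```

```text
t 5.5 at [ 0.4991 -0.3417  0.1508] yaw 1.36 F [-0.9 -0.3 -2.7] w 0.199 gf 88.6
[ 0.53 -0.15  0.15  2.  ] -> [-3.54, 19.09, 0.1] [0.001, -0.0, -0.011]
[0.549 0.022 0.15  2.   ] -> [-2.5, 17.12, 0.0] [0.0, 0.0, 0.0]
[0.549 0.022 0.085 2.   ] -> [0.0, 0.0, 6.5] [0.0, 0.0, 0.0]
```

Request:
{"method": "move_arm", "body": {
  "motion": [
    [-0.9, 4.8, 0, 0, 0, -0.011, -1],
    [-1.8, 9.6, 0, 0, 0, -0.011, -1],
    [-2.7, 14.4, 0, 0, 0, -0.011, -1],
    [-3.5, 19.1, 0, 0, 0, -0.011, -1],
    [-3.5, 19.1, 0, 0, 0, -0.011, -1]
  ]
}}

```text
time: 6.12
eef_pos: [0.5293, -0.1446, 0.1485]
orientation: [-0.003, -0.022, 1.0, 0.002]
force: [0.4, -1.7, -2.5]
gripper_width: 0.195
gripper_force: 88.9
```

Request:
{"method": "move_arm", "body": {
  "motion": [
    [-0.6, 4.5, 0, 0, 0, 0, -1],
    [-1.2, 9, 0, 0, 0, 0, -1],
    [-1.9, 13.5, 0, 0, 0, 0, -1],
    [-2.5, 17.1, 0, 0, 0, 0, -1],
    [-2.5, 17.1, 0, 0, 0, 0, -1]
  ]
}}

```text
time: 6.75
eef_pos: [0.548, 0.0244, 0.1492]
orientation: [-0.002, -0.02, 1.0, 0.0]
force: [-0.7, -0.8, -2.2]
gripper_width: 0.192
gripper_force: 89.0
```

Run:
```python
from h import *
plan([(.549,.022,.12,2),(.549,.022,.0685,2)])
im,d,m=cap('wrist','w3')
```

```text
t 6.75 at [0.548  0.0244 0.1492] yaw 2.29 F [-0.7 -0.8 -2.2] w 0.192 gf 89.0
[0.549 0.022 0.12  2.   ] -> [-0.1, -0.24, 2.92] [0.001, -0.004, 0.005]
[0.549  0.022  0.0685 2.    ] -> [0.0, 0.0, 5.15] [0.0, 0.0, 0.0]
```

View pics/w3.png

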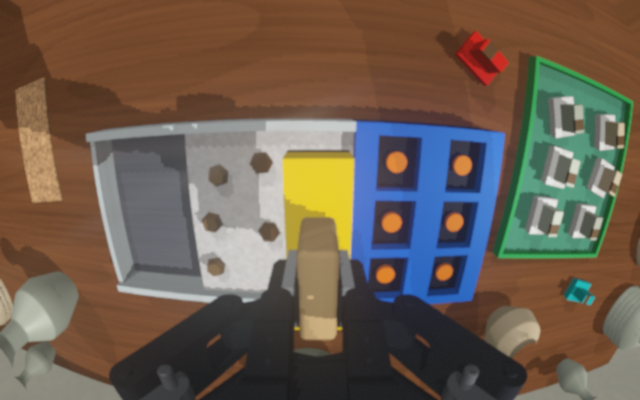

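The scraper is held square at (319,200) over the field's +y end, with all five chips to its left at u 211–270. Descending now.

Request:
{"method": "move_arm", "body": {
  "motion": [
    [-0.1, -0.2, 3, 0, 0, 0, -1],
    [-0.1, -0.2, 6, 0, 0, 0, -1],
    [-0.1, -0.2, 7.5, 0, 0, 0, -1],
    [-0.1, -0.2, 8.1, 0, 0, 0, -1],
    [-0.1, -0.2, 8.1, 0, 0, 0, -1]
  ]
}}

```text
time: 7.42
eef_pos: [0.5502, 0.0186, 0.0704]
orientation: [0.0, -0.017, 1.0, -0.0]
force: [-0.2, -0.1, -1.9]
gripper_width: 0.193
gripper_force: 89.0
```

Run:
```python
from h import *
plan([(.549,.022,.068,2),(.551,-.042,.0685,2),(.553,-.1,.0685,2)])
```

```text
t 7.42 at [0.5502 0.0186 0.0704] yaw 1.91 F [-0.2 -0.1 -1.9] w 0.193 gf 89.0
[0.549 0.022 0.068 2.   ] -> [0.11, 0.35, 0.24] [-0.0, 0.0, -0.001]
[ 0.551  -0.042   0.0685  2.    ] -> [0.02, -6.4, -0.05] [0.0, 0.0, 0.0]
[ 0.553  -0.1     0.0685  2.    ] -> [0.0, -5.8, 0.0] [0.0, 0.0, 0.0]
```

Sweep pass 1 along tool −y, about 15 mm per row.

Request:
{"method": "move_arm", "body": {
  "motion": [
    [0, 0, 0.2, 0, 0, 0, -1],
    [0, -1.2, 0.2, 0, 0, 0, -1],
    [0, -2.6, 0.2, 0, 0, 0, -1],
    [0, -4, 0.2, 0, 0, 0, -1],
    [0, -5.4, 0.2, 0, 0, 0, -1]
  ]
}}

```text
time: 8.05
eef_pos: [0.5519, -0.0363, 0.0684]
orientation: [0.0, -0.017, 1.0, -0.0]
force: [-0.4, -0.3, -2.5]
gripper_width: 0.2
gripper_force: 89.0
```

Request:
{"method": "move_arm", "body": {
  "motion": [
    [0, -1.4, 0, 0, 0, 0, -1],
    [0, -2.8, 0, 0, 0, 0, -1],
    [0, -4.2, 0, 0, 0, 0, -1],
    [0, -5.6, 0, 0, 0, 0, -1],
    [0, -6.8, 0, 0, 0, 0, -1]
  ]
}}

```text
time: 8.68
eef_pos: [0.5542, -0.1039, 0.0683]
orientation: [0.0, -0.017, 1.0, -0.0]
force: [0.2, -0.4, -1.9]
gripper_width: 0.194
gripper_force: 89.0
```

Request:
{"method": "move_arm", "body": {
  "motion": [
    [0, 0, 0, 0, 0, 0, -1],
    [0, 0, -3, 0, 0, 0, -1],
    [0, 0, -6, 0, 0, 0, -1],
    [0, 0, -6, 0, 0, 0, -1]
  ]
}}

```text
time: 9.18
eef_pos: [0.5559, -0.1025, 0.1303]
orientation: [0.002, -0.018, 1.0, 0.0]
force: [-0.0, 0.6, -2.8]
gripper_width: 0.199
gripper_force: 62.2
```

Run:
```python
from h import *
plan([(.593,.022,.128,2),(.593,.022,.0685,2)])
im,d,m=cap('wrist','w4')
```

```text
t 9.18 at [ 0.5559 -0.1025  0.1303] yaw 2.02 F [-0.   0.6 -2.8] w 0.199 gf 62.2
[0.593 0.022 0.128 2.   ] -> [-4.14, 12.31, 0.25] [0.0, 0.005, 0.0]
[0.593  0.022  0.0685 2.    ] -> [0.0, 0.0, 5.95] [0.0, 0.0, 0.0]
```

View pics/w4.png

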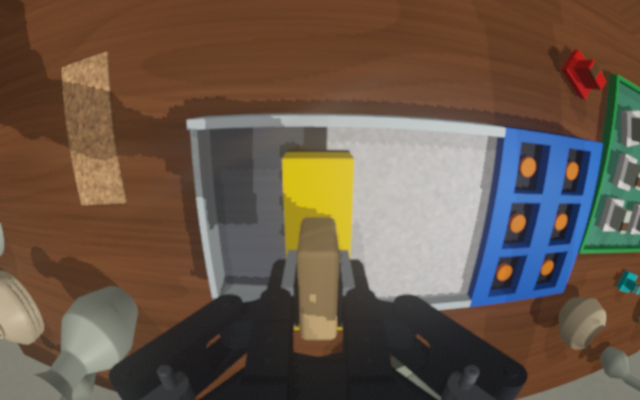

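The visible field is empty, but its far +x end is hidden behind the hand, so I'll do the second pass there. The grip force also dipped to 62 N, so I'll let it settle first.

Request:
{"method": "move_arm", "body": {
  "motion": [
    [0, 0, 0, 0, 0, 0, -1],
    [0, 0, 0, 0, 0, 0, -1],
    [0, 0, 0, 0, 0, 0, -1]
  ],
  "squeeze": 100
}}

```text
time: 9.6
eef_pos: [0.5537, -0.1027, 0.1275]
orientation: [-0.001, -0.017, 1.0, 0.0]
force: [0.0, 0.2, -2.9]
gripper_width: 0.191
gripper_force: 98.9
```

Run:
```python
from h import *
plan([(.593,.022,.128,2),(.593,.022,.0685,2)])
im,d,m=cap('wrist','w5');a=cv2.imread('pics/w4.png');b=cv2.imread('pics/w5.png')
for k in(a,b):
    y=mask(k[:,:,::-1],*COL['yellow']);q=np.argwhere(y[140:260,270:370]);print(q.min(0),q.max(0),len(q))
t,_,mt=cap('top','t1')
H=hsv(t);g=np.zeros(H.shape[:2],bool);g[178:242,303:400]=1
for c,n,bb in blobs(g&(H[...,0]<22)&(H[...,1]>50)&(H[...,2]<170),4):print(c,n,onz(mt,*c,.02).round(3))
```

```text
t 9.6 at [ 0.5537 -0.1027  0.1275] yaw 1.96 F [ 0.   0.2 -2.9] w 0.191 gf 98.9
[0.593 0.022 0.128 2.   ] -> [-4.35, 12.33, -0.05] [0.0, -0.001, -0.001]
[0.593  0.022  0.0685 2.    ] -> [0.0, 0.0, 5.95] [0.0, 0.0, 0.0]
[12 12] [110  82] 5374
[12 12] [112  82] 5375
[398.51351351 186.75675676] 37 [ 0.636 -0.213  0.02 ]
[350.57692308 191.15384615] 26 [ 0.622 -0.077  0.02 ]
```

One chip is still at (351,191) in the top view, near x 0.62, and pass 2 covers it.

Request:
{"method": "move_arm", "body": {
  "motion": [
    [-1.1, 3.1, 0, 0, 0, 0, -1],
    [-2.2, 6.2, 0, 0, 0, 0, -1],
    [-3.3, 9.3, 0, 0, 0, 0, -1],
    [-4.3, 12.2, 0, 0, 0, 0, -1],
    [-4.3, 12.2, 0, 0, 0, 0, -1]
  ]
}}

```text
time: 10.32
eef_pos: [0.5935, 0.0243, 0.1279]
orientation: [-0.0, -0.02, 1.0, 0.001]
force: [-0.8, 0.4, -2.7]
gripper_width: 0.197
gripper_force: 99.2
```

Request:
{"method": "move_arm", "body": {
  "motion": [
    [0, 0, 0, 0, 0, 0, -1],
    [0, 0, 3, 0, 0, 0, -1],
    [0, 0, 5, 0, 0, 0, -1],
    [0, 0, 5.7, 0, 0, 0, -1],
    [0, 0, 5.7, 0, 0, 0, -1]
  ]
}}

```text
time: 10.95
eef_pos: [0.5929, 0.0196, 0.0713]
orientation: [-0.0, -0.016, 1.0, -0.0]
force: [0.1, -0.5, -2.7]
gripper_width: 0.198
gripper_force: 99.4
```

Run:
```python
from h import *
plan([(.593,.022,.0685,2)])
```

```text
t 10.95 at [0.5929 0.0196 0.0713] yaw 1.88 F [ 0.1 -0.5 -2.7] w 0.198 gf 99.4
[0.593  0.022  0.0685 2.    ] -> [-0.02, 0.24, 0.28] [-0.0, -0.0, -0.002]
```

Request:
{"method": "move_arm", "body": {
  "motion": [
    [0, 0, 0.3, 0, 0, 0, -1],
    [0, -1.2, 0.3, 0, 0, 0, -1],
    [0, -2.6, 0.3, 0, 0, 0, -1],
    [0, -4, 0.3, 0, 0, 0, -1],
    [0, -5.4, 0.3, 0, 0, 0, -1]
  ]
}}

```text
time: 11.58
eef_pos: [0.5948, -0.035, 0.0684]
orientation: [0.0, -0.017, 1.0, -0.0]
force: [-0.3, 0.1, -2.4]
gripper_width: 0.199
gripper_force: 99.4
```

Request:
{"method": "move_arm", "body": {
  "motion": [
    [0, -1.4, 0, 0, 0, 0, -1],
    [0, -2.8, 0, 0, 0, 0, -1],
    [0, -4.2, 0, 0, 0, 0, -1],
    [0, -5.6, 0, 0, 0, 0, -1],
    [0, -6.8, 0, 0, 0, 0, -1]
  ]
}}

```text
time: 12.2
eef_pos: [0.5972, -0.1024, 0.0683]
orientation: [-0.0, -0.017, 1.0, -0.0]
force: [0.4, 0.3, -1.6]
gripper_width: 0.197
gripper_force: 99.3
```

Request:
{"method": "move_arm", "body": {
  "motion": [
    [0, 0, 0, 0, 0, 0, -1],
    [0, 0, -5, 0, 0, 0, -1],
    [2, -4, -9, 0, 0, 0, -1],
    [4, -9, -9, 0, 0, 0, -1],
    [4, -9, -9, 0, 0, 0, -1]
  ]
}}

```text
time: 12.82
eef_pos: [0.558, -0.1979, 0.1594]
orientation: [0.0, -0.013, 1.0, -0.001]
force: [0.4, 0.4, -2.4]
gripper_width: 0.196
gripper_force: 99.3
```

Run:
```python
from h import *
plan([(.496,-.343,.15,3),(.496,-.343,.0415,3)])
im,d,m=cap('wrist','w6')
t,_,mt=cap('scene','s1')
cv2.imwrite('pics/c4.png',np.vstack([cv2.resize(t[120:230,230:400],(640,414),interpolation=cv2.INTER_CUBIC)])[:,:,::-1])
```

```text
t 12.82 at [ 0.558  -0.1979  0.1594] yaw 1.49 F [ 0.4  0.4 -2.4] w 0.196 gf 99.3
[ 0.496 -0.343  0.15   3.   ] -> [6.58, -14.34, 0.97] [-0.002, 0.0, -0.026]
[ 0.496  -0.343   0.0415  3.    ] -> [0.0, 0.0, 10.85] [0.0, 0.0, 0.0]
```

View pics/w6.png

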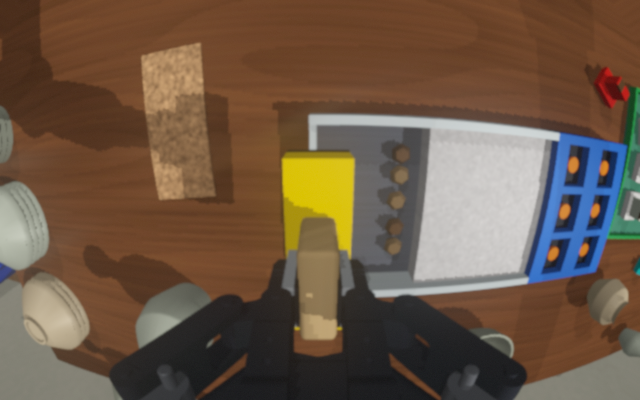

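View pics/c4.png

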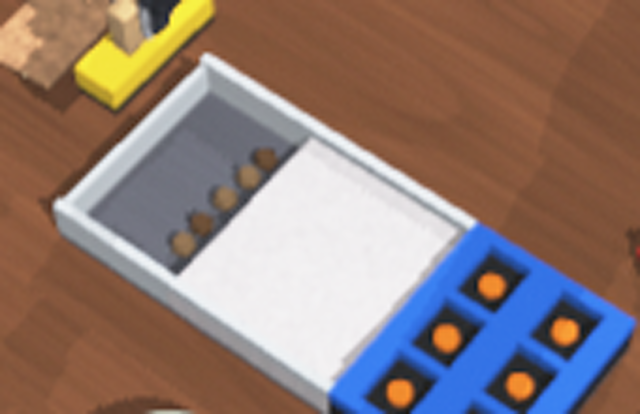

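All five chips lie in the trough, at (401,154), (400,174), (397,200), (394,228) and (392,246). The empty pad at (178,120) is fully visible, so I'll measure it.

Run:
```python
from h import *
m=vision.camera_model('wrist');im=cv2.imread('pics/w6.png')[:,:,::-1].copy()
H=hsv(im);g=np.zeros(H.shape[:2],bool);g[30:215,125:230]=1
b=max(blobs(g&(H[...,2]>150)&(H[...,0]<22),50),key=lambda k:k[1]);b2=cv2.morphologyEx(b[2].astype(np.uint8),cv2.MORPH_OPEN,np.ones((7,7)))
q=np.argwhere(b2)[:,::-1];W=onz(m,q[:,0],q[:,1],.004,True)[:,:2];print(b[1],cv2.minAreaRect((W*1000).astype(np.float32)))
t,_,mt=cap('top','t2');H=hsv(t);g=np.zeros(H.shape[:2],bool);g[200:275,425:467]=1
b=max(blobs(g&(H[...,2]>150)&(H[...,0]<22),50),key=lambda k:k[1]);q=np.argwhere(b[2])[:,::-1];W=onz(mt,q[:,0],q[:,1],.004)[:,:2];print(b[1],cv2.minAreaRect((W*1000).astype(np.float32)))
plan([(.496,-.343,.15,3),(.496,-.343,.0415,3)])
```

```text
3275 ((450.98187255859375, -342.2781982421875), (64.88421630859375, 69.37666320800781), 4.118857383728027)
757 ((449.3121643066406, -369.8204345703125), (76.78365325927734, 120.02243041992188), 89.37667846679688)
t 12.97 at [ 0.5605 -0.1911  0.1579] yaw 2.04 F [ 0.9  1.1 -1.8] w 0.198 gf 99.3
[ 0.496 -0.343  0.15   3.   ] -> [6.99, -14.95, 0.77] [0.002, -0.0, -0.017]
[ 0.496  -0.343   0.0415  3.    ] -> [0.0, 0.0, 10.85] [0.0, 0.0, 0.0]
```

Request:
{"method": "move_arm", "body": {
  "motion": [
    [1.8, -3.8, 0.8, 0, 0, -0.017, -1],
    [3.6, -7.6, 0.8, 0, 0, -0.017, -1],
    [5.4, -11.4, 0.8, 0, 0, -0.017, -1],
    [7, -15, 0.8, 0, 0, -0.017, -1],
    [7, -15, 0.8, 0, 0, -0.017, -1]
  ]
}}

```text
time: 13.6
eef_pos: [0.4941, -0.3473, 0.15]
orientation: [-0.001, -0.024, 1.0, -0.001]
force: [0.5, 0.5, -2.6]
gripper_width: 0.192
gripper_force: 99.3
```

Request:
{"method": "move_arm", "body": {
  "motion": [
    [0, 0, 0, 0, 0, 0, -1],
    [0, 0, 4, 0, 0, 0, -1],
    [0, 0, 8, 0, 0, 0, -1],
    [0, 0, 10, 0, 0, 0, -1],
    [0, 0, 10, 0, 0, 0, -1]
  ]
}}

```text
time: 14.22
eef_pos: [0.4955, -0.3433, 0.049]
orientation: [-0.001, -0.027, 1.0, 0.001]
force: [0.8, 0.2, -1.4]
gripper_width: 0.194
gripper_force: 99.3
```

Run:
```python
from h import *
plan([(.496,-.343,.0418,3)])
```

```text
t 14.22 at [ 0.4955 -0.3433  0.049 ] yaw 3.05 F [ 0.8  0.2 -1.4] w 0.194 gf 99.3
[ 0.496  -0.343   0.0418  3.    ] -> [-0.05, 0.02, 0.72] [0.002, -0.002, 0.001]
```

Request:
{"method": "move_arm", "body": {
  "motion": [
    [0, 0, 0.4, 0, 0, 0, -1],
    [0, 0, 0.7, 0, 0, 0, -1],
    [0, 0, 0.75, 0, 0, 0, -1],
    [0, 0, 0.75, 0, 0, 0, -1],
    [0, 0, 0.75, 0, 0, 0, -1]
  ]
}}

```text
time: 14.85
eef_pos: [0.4955, -0.345, 0.043]
orientation: [0.0, -0.026, 1.0, -0.0]
force: [0.2, -0.1, -2.4]
gripper_width: 0.194
gripper_force: 99.3
```

Request:
{"method": "move_arm", "body": {
  "motion": [
    [0, 0, 0, 0, 0, 0, 1],
    [0, 0, 0, 0, 0, 0, 1],
    [0, 0, 0, 0, 0, 0, 1],
    [0, 0, 0, 0, 0, 0, 1],
    [0, 0, 0, 0, 0, 0, 1]
  ]
}}

```text
time: 15.48
eef_pos: [0.4955, -0.345, 0.0428]
orientation: [0.0, -0.026, 1.0, 0.0]
force: [0.2, 0.3, 0.2]
gripper_width: 0.999
gripper_force: 0.0
```

Request:
{"method": "move_arm", "body": {
  "motion": [
    [0, 0, 0, 0, 0, 0, 1],
    [0, 0, -3, 0, 0, 0, 1],
    [0, 0, -8, 0, 0, 0, 1],
    [0, 0, -14, 0, 0, 0, 1],
    [0, 0, -22, 0, 0, 0, 1]
  ]
}}

```text
time: 16.1
eef_pos: [0.495, -0.3447, 0.2469]
orientation: [-0.0, -0.026, 1.0, 0.0]
force: [0.9, -0.3, -0.1]
gripper_width: 0.999
gripper_force: 0.0
```

Run:
```python
from h import *
plan([(.48,-.1,.3,2),(.43,.12,.28,2)])
t,d,mt=cap('scene','s2');P=cloud(mt,d);y=mask(t,*COL['yellow']);
q=P[y];q=q[(abs(q[:,2])<.1)&(q[:,1]>-.5)];print(q[:,2].max(),np.percentile(q[:,2],[50,90]),cv2.minAreaRect((q[q[:,2]>.027][:,:2]*1000).astype(np.float32)))
```

```text
t 16.1 at [ 0.495  -0.3447  0.2469] yaw 2.92 F [ 0.9 -0.3 -0.1] w 0.999 gf 0.0
[ 0.48 -0.1   0.3   2.  ] -> [0.26, 24.52, -5.3] [0.0, -0.001, 0.016]
[0.43 0.12 0.28 2.  ] -> [4.23, 22.16, 2.0] [0.0, 0.0, 0.0]
0.03927522716797527 [0.03165394 0.0364144 ] ((495.4823913574219, -344.6317138671875), (112.13546752929688, 39.886817932128906), 3.4772186279296875)
```

Request:
{"method": "move_arm", "body": {
  "motion": [
    [0.2, 4.9, -5, 0, 0, 0.016, 1],
    [0.2, 11, -5, 0, 0, 0.016, 1],
    [0.2, 17, -5, 0, 0, 0.016, 1],
    [0.2, 23, -5, 0, 0, 0.016, 1],
    [0.2, 24.5, -5, 0, 0, 0.016, 1]
  ]
}}

```text
time: 16.77
eef_pos: [0.4807, -0.0959, 0.2951]
orientation: [-0.0, -0.021, 1.0, 0.001]
force: [0.3, -0.8, -0.2]
gripper_width: 0.999
gripper_force: 0.0
```

Request:
{"method": "move_arm", "body": {
  "motion": [
    [0, 6, 4, 0, 0, 0, 1],
    [0, 12, 4, 0, 0, 0, 1],
    [-1, 18, 4, 0, 0, 0, 1],
    [-2, 22.5, 4, 0, 0, 0, 1],
    [-2, 22.5, 4, 0, 0, 0, 1]
  ]
}}

```text
time: 17.4
eef_pos: [0.4933, 0.1288, 0.2548]
orientation: [-0.0, -0.021, 1.0, 0.0]
force: [0.6, -0.9, 0.3]
gripper_width: 0.996
gripper_force: 0.0
```

Request:
{"method": "move_arm", "body": {
  "motion": [
    [0, 0, 0, 0, 0, 0, 1],
    [0, 0, 0, 0, 0, 0, 1],
    [0, 0, 0, 0, 0, 0, 1]
  ]
}}

```text
time: 17.77
eef_pos: [0.4931, 0.1238, 0.2554]
orientation: [0.0, -0.016, 1.0, 0.0]
force: [-0.4, 0.8, 0.0]
gripper_width: 1.0
gripper_force: 0.0
```

Run:
```python
from h import *
plan([(.44,.335,.26,2)])
im,d,m=cap('wrist','w7');np.savez('w7.npz',im=im,d=d,T=m['world_from_camera'])
```

```text
t 17.77 at [0.4931 0.1238 0.2554] yaw 1.87 F [-0.4  0.8  0. ] w 1.0 gf 0.0
[0.44  0.335 0.26  2.   ] -> [4.61, 21.28, -0.46] [0.0, 0.0, -0.002]
```

View pics/w7.png

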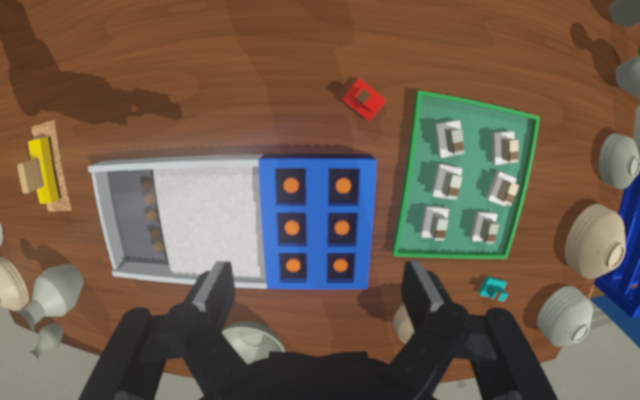

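The wrist view shows all six recesses with plugs at (291,186), (343,186), (292,228), (342,228), (293,266) and (340,266). The six white mounts are in the tray at (450,138), (506,148), (447,182), (503,189), (435,223) and (485,228). The red one at (364,100) and turquoise one at (494,289) are outside it.

Request:
{"method": "move_arm", "body": {
  "motion": [
    [1.2, 5.5, 0, 0, 0, 0, 1],
    [2.4, 11, 0, 0, 0, 0, 1],
    [3.6, 16, 0, 0, 0, 0, 1],
    [4.6, 21.2, 0, 0, 0, 0, 1],
    [4.6, 21.2, 0, 0, 0, 0, 1]
  ]
}}

```text
time: 18.45
eef_pos: [0.4373, 0.34, 0.2551]
orientation: [-0.0, -0.022, 1.0, 0.001]
force: [-0.1, -0.4, -0.4]
gripper_width: 1.001
gripper_force: 0.0
```

Request:
{"method": "move_arm", "body": {
  "motion": [
    [0, 0, 2, 0, 0, 0, 1],
    [0, 0, 2, 0, 0, 0, 1],
    [0, 0, 2, 0, 0, 0, 1]
  ]
}}

```text
time: 18.82
eef_pos: [0.4402, 0.3348, 0.2359]
orientation: [0.0, -0.017, 1.0, 0.0]
force: [-0.2, 0.5, 0.0]
gripper_width: 1.003
gripper_force: 0.0
```

Run:
```python
from h import *
z=np.load('w7.npz');im=z['im'];m=vision.camera_model('wrist');m['world_from_camera']=z['T']
mt=vision.camera_model('top');t=np.load('top0.npz')['im'];tp=[c for c,a,b in blobs(mask(t,*COL['orange'])) if 250<c[0]<300]
B=[]
for c,a,b in blobs(mask(im,*COL['orange']),60):
    p=onz(m,*c,.036,True)
    if abs(p[0]-.57)<.09 and abs(p[1]-.12)<.07:
        k=min(tp,key=lambda k:np.linalg.norm(onz(mt,k[0],k[1],.036)-p));X,e=tri(m,c,mt,k,True)
        B.append(p[:2]);print('plug',c.round(1),a,p.round(4),'tri',X.round(4),round(e,4))
B=np.array(B);ix=np.round((B[:,0]-B[:,0].mean())/.056);iy=np.sign(B[:,1]-B[:,1].mean())
A=np.c_[np.ones(6),ix,iy];s,_,_,_=np.linalg.lstsq(A,B,rcond=None);print(s.round(4),'resid',np.abs(A@s-B).max().round(4),np.degrees(np.arctan2(s[1,1],s[1,0])),np.degrees(np.arctan2(-s[2,0],s[2,1])))
# recess openings
bl=mask(im,*COL['blue']).astype(np.uint8);bl[:,:255]=0;bl[:,385:]=0
cs,h=cv2.findContours(bl,cv2.RETR_CCOMP,cv2.CHAIN_APPROX_NONE)
for c,hh in zip(cs,h[0]):
    if hh[3]>=0 and len(c)>40:
        q=c[:,0].astype(float);W=onz(m,q[:,0],q[:,1],.042,True)[:,:2]*1000;r=cv2.minAreaRect(W.astype(np.float32));print('hole',np.round(r[0],1),np.round(r[1],1),round(r[2],1))
im,d,m=cap('wrist','w8');np.savez('w8.npz',im=im,d=d,T=m['world_from_camera']);plan([])
g=im[60:320,200:440];cv2.imwrite('pics/c5.png',cv2.resize(g,None,fx=2.3,fy=2.3,interpolation=cv2.INTER_CUBIC)[:,:,::-1])
```

```text
plug [343.  185.1] 137 [0.5093 0.1559 0.036 ] tri [0.51   0.1551 0.0332] 0.0021
plug [341.6 227.4] 101 [0.5651 0.1574 0.036 ] tri [0.5664 0.1566 0.0329] 0.0022
plug [292.9 265.1] 85 [0.6227 0.0954 0.036 ] tri [0.6249 0.0943 0.0318] 0.0018
plug [340.1 265. ] 103 [0.6205 0.159  0.036 ] tri [0.6221 0.158  0.0331] 0.0025Traceback (most recent call last):
  File "<stdin>", line 11, in <module>
    res = self.concatenate(tuple(objs), axis=axis)
ValueError: all the input array dimensions except for the concatenation axis must match exactly, but along dimension 0, the array at index 0 has size 6 and the array at index 1 has size 4
```

```bash
cat > rec.py <<'E'
from h import *
def recesses(im,m,v=True):
    B=[]
    for c,a,b in blobs(mask(im,(5,150,90),(22,255,255)),40):
        p=onz(m,*c,.036,True)
        if abs(p[0]-.567)<.09 and abs(p[1]-.125)<.065: B.append(p[:2]);print('plug',c.round(1),a,p.round(4)) if v else 0
    bl=mask(im,*COL['blue']).astype(np.uint8)
    cs,h=cv2.findContours(bl,cv2.RETR_CCOMP,cv2.CHAIN_APPROX_NONE);Hh=[]
    for c,hh in zip(cs,h[0]):
        if hh[3]>=0 and len(c)>40:
            q=c[:,0].astype(float);W=onz(m,q[:,0],q[:,1],.042,True)[:,:2];r=cv2.minAreaRect((W*1000).astype(np.float32))
            if abs(r[0][0]-567)<90 and abs(r[0][1]-125)<65: Hh.append(np.array(r[0])/1000);print('hole',np.round(r[0],1),np.round(r[1],1),round(r[2],1)) if v else 0
    return B,Hh
def lattice(B):
    B=np.array(B);c0=np.array([.567,.125]);ix=np.round((B[:,0]-c0[0])/.056);iy=np.sign(B[:,1]-c0[1])
    A=np.c_[np.ones(len(B)),ix,iy];s=np.linalg.lstsq(A,B,rcond=None)[0]
    print(s.round(4).tolist(),'resid',np.abs(A@s-B).max().round(4),'yaw',np.degrees(np.arctan2(s[1,1],s[1,0])).round(2),np.degrees(np.arctan2(-s[2,0],s[2,1])).round(2)); return s
E
python3 - <<'E'
from rec import *
z=np.load('w7.npz');im=z['im'];m=vision.camera_model('wrist');m['world_from_camera']=z['T']
B,Hh=recesses(im,m)
lattice(B);lattice(Hh)
im,d,m=cap('wrist','w8');np.savez('w8.npz',im=im,d=d,T=m['world_from_camera']);plan([])
g=im[60:320,200:440];cv2.imwrite('pics/c5.png',cv2.resize(g,None,fx=2.3,fy=2.3,interpolation=cv2.INTER_CUBIC)[:,:,::-1])
E
```

```text
plug [290.7 184.8] 169 [0.5109 0.0925 0.036 ]
plug [343.  185.2] 186 [0.5094 0.1559 0.036 ]
plug [291.5 227.3] 147 [0.567  0.0937 0.036 ]
plug [341.6 227.3] 159 [0.5649 0.1574 0.036 ]
plug [292.8 265. ] 141 [0.6225 0.0954 0.036 ]
plug [340.  264.9] 145 [0.6204 0.1588 0.036 ]
hole [620.8 158.7] [47.  38.3] 1.8
hole [623.   94.8] [50.1 40.7] 2.3
hole [565.2 157. ] [46.7 38.9] 1.7
hole [509.2 155.7] [47.4 38.7] 2.3
[[0.5659, 0.1256], [0.0556, 0.0014], [-0.0009, 0.0318]] resid 0.0003 yaw 1.49 1.71
[[0.5661, 0.1252], [0.0558, 0.0015], [-0.0011, 0.0319]] resid 0.0002 yaw 1.58 1.92
t 18.88 at [0.4402 0.335  0.2361] yaw 1.95 F [ 0.8 -0.   0.4] w 1.002 gf 0.0
```

View pics/c5.png

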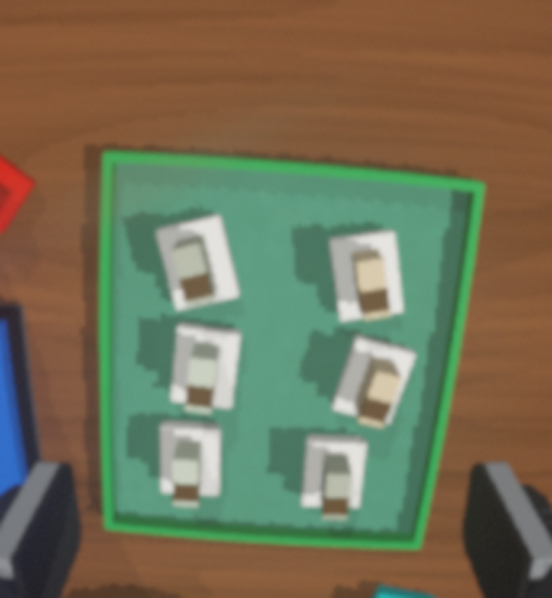

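The six white mounts stand in the tray. Their sherds have the brown spot at the +x end. Next I'll measure the top faces of the sherds and the plates.

```bash
cat >> rec.py <<'E'
def wcloud(m,d):
    v,u=np.mgrid[0:400,0:640]; f=200/np.tan(np.radians(m['vfov']/2));x=u-m['cx'];y=v-m['cy'];r=np.hypot(x,y)+1e-9;t=r/f
    c=np.stack([x/r*np.tan(t),y/r*np.tan(t),np.ones_like(r)],-1)*d[...,None];T=m['world_from_camera'];return c@T[:3,:3].T+T[:3,3]
def mounts(im,d,m,ylo=.235,yhi=.46,xlo=.38,xhi=.66,v=True):
    P=wcloud(m,d);H=hsv(im);reg=(P[...,0]>xlo)&(P[...,0]<xhi)&(P[...,1]>ylo)&(P[...,1]<yhi)
    notg=(H[...,1]<130)|(H[...,0]<30)
    out=[]
    for c,a,b in blobs(reg&(P[...,2]>.033)&(P[...,2]<.05)&notg,40):
        zt=np.median(P[b][P[b][:,2]>np.percentile(P[b][:,2],50)][:,2])
        q=np.argwhere(b)[:,::-1].astype(float);W=onz(m,q[:,0],q[:,1],.040,True)[:,:2];r=cv2.minAreaRect((W*1000).astype(np.float32))
        a_=r[2] if r[1][0]>r[1][1] else r[2]-90
        # plate pixels near
        near=reg&(P[...,2]>.009)&(P[...,2]<.0225)&notg&(np.hypot(P[...,0]-r[0][0]/1e3,P[...,1]-r[0][1]/1e3)<.034)
        q=np.argwhere(near)[:,::-1].astype(float);W=onz(m,q[:,0],q[:,1],.016,True)[:,:2];rp=cv2.minAreaRect((W*1000).astype(np.float32)) if len(q)>20 else ((0,0),(0,0),0)
        ap=rp[2] if rp[1][0]>rp[1][1] else rp[2]-90
        out.append((np.array(r[0])/1e3,a_,np.array(rp[0])/1e3,ap))
        if v: print(c.round(0),a,'z',zt.round(4),'sherd',np.round(r[0],1),np.round(r[1],1),round(a_,1),'| plate',np.round(rp[0],1),np.round(rp[1],1),round(ap,1))
    return out
E
python3 - <<'E'
from rec import *
for k in('w7','w8'):
    z=np.load(k+'.npz');m=vision.camera_model('wrist');m['world_from_camera']=z['T'];print(k);mounts(z['im'],z['d'],m)
E
```

```text
w7
[457. 141.] 295 z 0.0399 sherd [445.7 295.2] [31.6 18. ] 16.5 | plate [446.  294.1] [45.3 36.8] 13.1
[512. 150.] 236 z 0.0398 sherd [449.1 384. ] [31.6 19.3] 11.0 | plate [449.7 383.6] [45.9 37.7] 11.3
[454. 186.] 273 z 0.0398 sherd [504.2 299.2] [17.7 31.5] -6.1 | plate [504.2 299. ] [37.6 45.5] -7.1
[510. 193.] 219 z 0.0399 sherd [508.8 392.1] [20.6 30.1] -12.9 | plate [509.  391.9] [38.4 44.4] -15.1
[440. 229.] 254 z 0.0399 sherd [562.7 289.8] [18.2 30.6] -0.1 | plate [562.9 290.1] [36.3 44.8] -2.0
[491. 233.] 199 z 0.0398 sherd [569.4 373.4] [18.7 31.3] -0.2 | plate [568.7 374.1] [38.3 45.6] -0.1
w8
[283. 179.] 340 z 0.0398 sherd [445.2 297.4] [31.1 15.7] 13.4 | plate [444.8 297.3] [45.5 36. ] 15.0
[362. 185.] 328 z 0.0398 sherd [449.1 386.4] [32.3 14.4] 9.9 | plate [449.1 386.6] [46.3 34.7] 9.5
[287. 226.] 295 z 0.0398 sherd [503.1 301.5] [14.3 33.5] -4.5 | plate [503.1 301.7] [34.4 46.1] -4.6
[365. 232.] 306 z 0.0397 sherd [507.9 394.4] [16.4 32. ] -13.8 | plate [508.4 394.6] [36.3 46.6] -13.9
[281. 268.] 264 z 0.0397 sherd [562.  292.6] [14.3 34.7] -1.7 | plate [562.1 291.5] [33.2 47.8] -0.0
[346. 274.] 248 z 0.0397 sherd [566.8 376.3] [32.1 15. ] 0.5 | plate [567.7 376.5] [35.5 47.6] -2.3
```

Run:
```python
from h import *
plan([(.562,.292,.10,-1),(.562,.292,.0205,-1)])
```

```text
t 18.88 at [0.4402 0.335  0.2361] yaw 1.95 F [ 0.8 -0.   0.4] w 1.002 gf 0.0
[ 0.562  0.292  0.1   -1.   ] -> [-12.01, -4.72, 13.62] [0.001, 0.001, 0.051]
[ 0.562   0.292   0.0205 -1.    ] -> [0.0, 0.0, 7.95] [0.0, 0.0, 0.0]
```

Request:
{"method": "move_arm", "body": {
  "motion": [
    [-6, -2.4, 6.8, 0, 0, 0.051, -0.2],
    [-12, -4.7, 13.6, 0, 0, 0.051, -0.2],
    [-12, -4.7, 13.6, 0, 0, 0.051, -0.2],
    [-12, -4.7, 13.6, 0, 0, 0.051, -0.2],
    [-12, -4.7, 13.6, 0, 0, 0.051, -0.2]
  ]
}}

```text
time: 19.5
eef_pos: [0.5613, 0.2933, 0.1002]
orientation: [0.0, 0.008, 1.0, 0.001]
force: [0.2, 0.2, 1.3]
gripper_width: 0.401
gripper_force: 0.0
```

Run:
```python
from h import *
plan([(.562,.292,.0205,-1)])
```

```text
t 19.5 at [0.5613 0.2933 0.1002] yaw -0.9 F [0.2 0.2 1.3] w 0.401 gf 0.0
[ 0.562   0.292   0.0205 -1.    ] -> [-0.07, -0.14, 7.97] [0.001, 0.001, 0.002]
```

Request:
{"method": "move_arm", "body": {
  "motion": [
    [0, -0.1, 3, 0, 0, 0, -0.2],
    [0, -0.1, 6, 0, 0, 0, -0.2],
    [0, -0.1, 7.9, 0, 0, 0, -0.2],
    [0, -0.1, 7.9, 0, 0, 0, -0.2],
    [0, -0.1, 7.9, 0, 0, 0, -0.2]
  ]
}}

```text
time: 20.12
eef_pos: [0.5619, 0.2925, 0.0219]
orientation: [0.001, 0.008, 1.0, 0.001]
force: [0.8, -0.5, 0.6]
gripper_width: 0.4
gripper_force: 0.0
```

Request:
{"method": "move_arm", "body": {
  "motion": [
    [0, 0, 0, 0, 0, 0, -0.2],
    [0, 0, 0, 0, 0, 0, -1],
    [0, 0, 0, 0, 0, 0, -1],
    [0, 0, 0, 0, 0, 0, -1],
    [0, 0, 0, 0, 0, 0, -1]
  ],
  "squeeze": 60
}}

```text
time: 20.75
eef_pos: [0.5617, 0.292, 0.0212]
orientation: [0.001, 0.008, 1.0, 0.0]
force: [-0.6, -0.0, 5.0]
gripper_width: 0.149
gripper_force: 60.9
```

Run:
```python
from h import *
plan([(.562,.292,.12,-1),(.6228,.095,.12,1.65)])
```

```text
t 20.75 at [0.5617 0.292  0.0212] yaw -0.91 F [-0.6 -0.   5. ] w 0.149 gf 60.9
[ 0.562  0.292  0.12  -1.   ] -> [-0.04, 0.01, -9.88] [0.001, 0.001, 0.002]
[0.6228 0.095  0.12   1.65  ] -> [-6.42, -19.59, 0.0] [0.0, 0.0, -0.046]
```

Request:
{"method": "move_arm", "body": {
  "motion": [
    [0, 0, -3, 0, 0, 0, -1],
    [0, 0, -8, 0, 0, 0, -1],
    [0, 0, -9.9, 0, 0, 0, -1],
    [0, 0, -9.9, 0, 0, 0, -1]
  ]
}}

```text
time: 21.25
eef_pos: [0.5615, 0.2919, 0.1202]
orientation: [0.001, 0.008, 1.0, 0.001]
force: [0.3, -0.0, -0.6]
gripper_width: 0.149
gripper_force: 60.2
```

Request:
{"method": "move_arm", "body": {
  "motion": [
    [-1.6, -5, 0, 0, 0, -0.046, -1],
    [-3.2, -10, 0, 0, 0, -0.046, -1],
    [-4.8, -15, 0, 0, 0, -0.046, -1],
    [-6.4, -19.6, 0, 0, 0, -0.046, -1],
    [-6.4, -19.6, 0, 0, 0, -0.046, -1]
  ]
}}

```text
time: 21.88
eef_pos: [0.6218, 0.0879, 0.1169]
orientation: [-0.002, -0.011, 1.0, -0.002]
force: [0.1, -0.2, -0.9]
gripper_width: 0.148
gripper_force: 60.2
```

Request:
{"method": "move_arm", "body": {
  "motion": [
    [0, 0, 2, 0, 0, 0, -1],
    [0, 0, 2, 0, 0, 0, -1],
    [0, 0, 2, 0, 0, 0, -1]
  ]
}}

```text
time: 22.25
eef_pos: [0.6214, 0.0955, 0.0986]
orientation: [-0.001, -0.016, 1.0, 0.0]
force: [-0.4, -0.2, -1.9]
gripper_width: 0.143
gripper_force: 60.1
```

Run:
```python
from h import *
plan([(.6228,.095,.060,1.65)])
im,d,m=cap('wrist','w9');cv2.imwrite('pics/c6.png',cv2.resize(im[100:340,230:430],None,fx=2.4,fy=2.4,interpolation=cv2.INTER_CUBIC)[:,:,::-1])
```

```text
t 22.25 at [0.6214 0.0955 0.0986] yaw 1.8 F [-0.4 -0.2 -1.9] w 0.143 gf 60.1
[0.6228 0.095  0.06   1.65  ] -> [-0.14, -0.05, 3.86] [0.0, -0.001, 0.003]
```

View pics/c6.png

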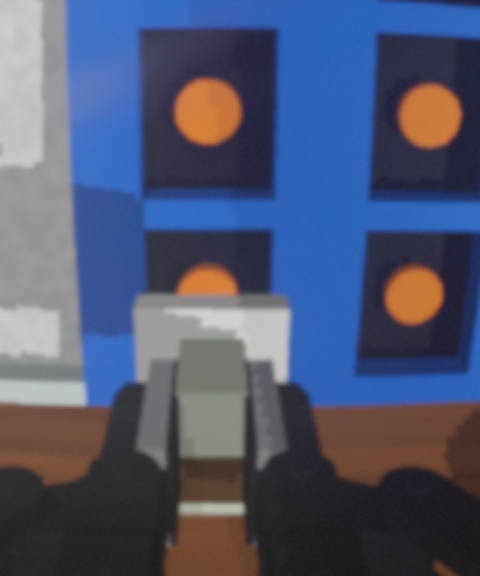

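The mount is held level over the far-left recess. Going down to just above the mouth.

Request:
{"method": "move_arm", "body": {
  "motion": [
    [-0.15, -0.05, 2, 0, 0, 0, -1],
    [-0.15, -0.05, 3.5, 0, 0, 0, -1],
    [-0.15, -0.05, 3.5, 0, 0, 0, -1],
    [-0.15, -0.05, 3.5, 0, 0, 0, -1]
  ]
}}

```text
time: 22.8
eef_pos: [0.6236, 0.0942, 0.0641]
orientation: [-0.0, -0.015, 1.0, 0.0]
force: [0.1, 0.2, -1.3]
gripper_width: 0.147
gripper_force: 60.2
```

Run:
```python
from h import *
plan([(.6228,.095,.0535,1.65)])
```

```text
t 22.8 at [0.6236 0.0942 0.0641] yaw 1.73 F [ 0.1  0.2 -1.3] w 0.147 gf 60.2
[0.6228 0.095  0.0535 1.65  ] -> [0.08, 0.08, 1.06] [0.0, -0.0, 0.001]
```

Request:
{"method": "move_arm", "body": {
  "motion": [
    [0.08, 0.08, 0, 0, 0, 0, -1],
    [0.08, 0.08, 0.4, 0, 0, 0, -1],
    [0.08, 0.08, 0.7, 0, 0, 0, -1],
    [0.08, 0.08, 1, 0, 0, 0, -1],
    [0.08, 0.08, 1, 0, 0, 0, -1]
  ]
}}

```text
time: 23.42
eef_pos: [0.6224, 0.095, 0.0539]
orientation: [-0.0, -0.015, 1.0, -0.0]
force: [-0.2, 0.3, -0.8]
gripper_width: 0.151
gripper_force: 60.2
```

Request:
{"method": "move_arm", "body": {
  "motion": [
    [0, 0, 0.2, 0, 0, 0, -1],
    [0, 0, 0.3, 0, 0, 0, -1],
    [0, 0, 0.3, 0, 0, 0, -1]
  ]
}}

```text
time: 23.8
eef_pos: [0.6228, 0.095, 0.0519]
orientation: [0.0, -0.015, 1.0, 0.0]
force: [-1.7, -0.6, 4.5]
gripper_width: 0.147
gripper_force: 60.8
```

Run:
```python
from h import *
plan([(.6228,.095,.0472,1.65)])
```

```text
t 23.8 at [0.6228 0.095  0.0519] yaw 1.73 F [-1.7 -0.6  4.5] w 0.147 gf 60.8
[0.6228 0.095  0.0472 1.65  ] -> [0.01, -0.0, 0.47] [0.0, 0.0, 0.001]
```

Request:
{"method": "move_arm", "body": {
  "motion": [
    [0, 0, 0.2, 0, 0, 0, -1],
    [0, 0, 0.35, 0, 0, 0, -1],
    [0, 0, 0.5, 0, 0, 0, -1],
    [0, 0, 0.55, 0, 0, 0, -1],
    [0, 0, 0.55, 0, 0, 0, -1]
  ]
}}

```text
time: 24.42
eef_pos: [0.6228, 0.095, 0.0472]
orientation: [0.0, -0.015, 1.0, 0.0]
force: [-3.1, -0.7, 10.8]
gripper_width: 0.147
gripper_force: 61.8
```

Run:
```python
from h import *
plan([])
```

```text
t 24.43 at [0.6228 0.095  0.0472] yaw 1.73 F [-3.1 -0.7 10.8] w 0.147 gf 61.8
```

Request:
{"method": "move_arm", "body": {
  "motion": [
    [0, 0, 0.1, 0, 0, 0, -1],
    [0, 0, 0.2, 0, 0, 0, -1],
    [0, 0, 0.2, 0, 0, 0, -1]
  ]
}}

```text
time: 24.8
eef_pos: [0.6228, 0.095, 0.0471]
orientation: [0.0, -0.015, 1.0, 0.0]
force: [-8.2, -0.8, 22.1]
gripper_width: 0.149
gripper_force: 63.4
```

Run:
```python
from h import *
plan([])
```

```text
t 24.8 at [0.6228 0.095  0.0471] yaw 1.72 F [-8.2 -0.8 22.1] w 0.149 gf 63.4
```

Request:
{"method": "move_arm", "body": {
  "motion": [
    [0, 0, 0, 0, 0, 0, -0.2],
    [0, 0, 0, 0, 0, 0, -0.2],
    [0, 0, -2, 0, 0, 0, -0.2],
    [0, 0, -6, 0, 0, 0, -0.2],
    [0, 0, -12, 0, 0, 0, -0.2]
  ]
}}

```text
time: 25.42
eef_pos: [0.6217, 0.0949, 0.1643]
orientation: [-0.002, -0.015, 1.0, -0.0]
force: [0.9, -0.3, 0.7]
gripper_width: 0.399
gripper_force: 0.0
```

Request:
{"method": "move_arm", "body": {
  "motion": [
    [4, 5, -5, 0, 0, 0, -0.2],
    [8, 10, -6, 0, 0, 0, -0.2],
    [12, 15, -7, 0, 0, 0, -0.2],
    [15, 20, -7, 0, 0, 0, -0.2],
    [18.9, 23.4, -7, 0, 0, 0, -0.2]
  ]
}}

```text
time: 26.05
eef_pos: [0.43, 0.3215, 0.2354]
orientation: [0.001, -0.015, 1.0, 0.001]
force: [0.2, -0.1, 0.2]
gripper_width: 0.399
gripper_force: 0.0
```

Request:
{"method": "move_arm", "body": {
  "motion": [
    [0, 0, 0, 0, 0, 0, -0.2],
    [0, 0, 0, 0, 0, 0, -0.2]
  ]
}}

```text
time: 26.3
eef_pos: [0.4313, 0.319, 0.2346]
orientation: [0.001, -0.015, 1.0, 0.0]
force: [0.7, -0.8, 0.4]
gripper_width: 0.4
gripper_force: 0.0
```

Run:
```python
from rec import *
plan([])
im,d,m=cap('wrist','w10');mounts(im,d,m)
P=wcloud(m,d);print('block mount:');
for c,a,b in blobs((P[...,0]>.47)&(P[...,0]<.66)&(P[...,1]>.06)&(P[...,1]<.19)&(P[...,2]>.053)&(P[...,2]<.085),20): print(c,a,np.percentile(P[b],[90],axis=0).round(4),P[b].mean(0).round(4))
```

```text
t 26.3 at [0.4313 0.319  0.2346] yaw 1.72 F [ 0.7 -0.8  0.4] w 0.4 gf 0.0
[297. 187.] 350 z 0.0397 sherd [444.7 297. ] [31.9 15.6] 12.6 | plate [444.6 296.9] [45.6 35.5] 14.5
[375. 192.] 342 z 0.0398 sherd [448.7 386. ] [32.3 15. ] 10.3 | plate [448.6 386. ] [45.9 35.3] 12.1
[300. 234.] 285 z 0.0399 sherd [503.1 301. ] [14.1 32.5] -4.3 | plate [503.1 301.5] [34.3 48.1] -5.1
[377. 239.] 297 z 0.0397 sherd [507.6 394.4] [17.  32.5] -12.1 | plate [508.4 394.2] [36.4 46.6] -13.0
block mount:
[158.39919355 309.25403226] 248 [[0.6365 0.1031 0.0657]] [0.6226 0.098  0.0623]
```

Run:
```python
from h import *
plan([(.503,.301,.06,-4.7),(.503,.301,.0205,-4.7),(.503,.301,.12,-4.7),(.566,.0935,.075,1.65)])
```

```text
t 26.35 at [0.4319 0.3183 0.2344] yaw 1.61 F [-0.1 -0.5  0.4] w 0.398 gf 0.0
[ 0.503  0.301  0.06  -4.7  ] -> [-7.04, -1.92, 17.44] [0.0, 0.001, 0.11]
[ 0.503   0.301   0.0205 -4.7   ] -> [0.0, 0.0, 3.95] [0.0, 0.0, 0.0]
[ 0.503  0.301  0.12  -4.7  ] -> [0.0, 0.0, -9.95] [0.0, 0.0, 0.0]
[0.566  0.0935 0.075  1.65  ] -> [-7.98, -20.16, 4.5] [0.0, 0.0, -0.111]
```

Request:
{"method": "move_arm", "body": {
  "motion": [
    [-3.5, -1, 5, 0, 0, 0.11, -0.2],
    [-7, -1.9, 10.5, 0, 0, 0.11, -0.2],
    [-7, -1.9, 16, 0, 0, 0.11, -0.2],
    [-7, -1.9, 17.4, 0, 0, 0.11, -0.2],
    [-7, -1.9, 17.4, 0, 0, 0.11, -0.2]
  ]
}}

```text
time: 26.98
eef_pos: [0.5018, 0.3019, 0.0599]
orientation: [-0.0, 0.041, 0.999, -0.0]
force: [0.1, 0.8, 0.3]
gripper_width: 0.4
gripper_force: 0.0
```

Request:
{"method": "move_arm", "body": {
  "motion": [
    [0, 0, 0, 0, 0, 0, -0.2],
    [0, 0, 2, 0, 0, 0, -0.2],
    [0, 0, 3.9, 0, 0, 0, -0.2],
    [0, 0, 3.9, 0, 0, 0, -0.2],
    [0, 0, 3.9, 0, 0, 0, -0.2]
  ]
}}

```text
time: 27.6
eef_pos: [0.5017, 0.3029, 0.0214]
orientation: [0.0, 0.04, 0.999, 0.0]
force: [0.2, -0.1, 0.5]
gripper_width: 0.397
gripper_force: 0.0
```

Run:
```python
from h import *
plan([(.503,.301,.0208,-4.7)])
```

```text
t 27.6 at [0.5017 0.3029 0.0214] yaw -4.56 F [ 0.2 -0.1  0.5] w 0.397 gf 0.0
[ 0.503   0.301   0.0208 -4.7   ] -> [-0.14, -0.18, 0.06] [0.001, 0.001, 0.002]
```

Small correction, close and lift.

Request:
{"method": "move_arm", "body": {
  "motion": [
    [-0.13, -0.15, 0, 0, 0, 0, -0.2],
    [-0.13, -0.15, 0, 0, 0, 0, -1],
    [-0.13, -0.15, 0, 0, 0, 0, -1],
    [-0.13, -0.15, 0, 0, 0, 0, -1],
    [-0.13, -0.15, 0, 0, 0, 0, -1]
  ]
}}

```text
time: 28.22
eef_pos: [0.503, 0.3011, 0.0213]
orientation: [0.0, 0.04, 0.999, 0.0]
force: [0.2, -1.5, 5.4]
gripper_width: 0.147
gripper_force: 59.8
```

Request:
{"method": "move_arm", "body": {
  "motion": [
    [0, 0, 0, 0, 0, 0, -1],
    [0, 0, -3, 0, 0, 0, -1],
    [0, 0, -8, 0, 0, 0, -1],
    [0, 0, -10, 0, 0, 0, -1],
    [0, 0, -10, 0, 0, 0, -1]
  ]
}}

```text
time: 28.85
eef_pos: [0.503, 0.3015, 0.1218]
orientation: [0.001, 0.04, 0.999, 0.001]
force: [0.3, 0.4, -2.3]
gripper_width: 0.15
gripper_force: 59.1
```

Request:
{"method": "move_arm", "body": {
  "motion": [
    [-2, -5, 0, 0, 0, -0.111, -1],
    [-4, -10, 0, 0, 0, -0.111, -1],
    [-6, -15, 0, 0, 0, -0.111, -1],
    [-8, -20.1, 0, 0, 0, -0.111, -1],
    [-8, -20.1, 0, 0, 0, -0.111, -1]
  ]
}}

```text
time: 29.48
eef_pos: [0.5661, 0.0876, 0.1188]
orientation: [-0.001, -0.011, 1.0, -0.002]
force: [-0.8, 0.2, -2.2]
gripper_width: 0.152
gripper_force: 59.1
```

Request:
{"method": "move_arm", "body": {
  "motion": [
    [0, 0, 2, 0, 0, 0, -1],
    [0, 0, 4, 0, 0, 0, -1],
    [0, 0, 4, 0, 0, 0, -1],
    [0, 0, 4, 0, 0, 0, -1]
  ]
}}

```text
time: 29.98
eef_pos: [0.5659, 0.0948, 0.0804]
orientation: [-0.0, -0.016, 1.0, 0.0]
force: [0.2, 0.4, -0.2]
gripper_width: 0.146
gripper_force: 59.1
```

Run:
```python
from h import *
plan([(.566,.0935,.055,1.65)])
```

```text
t 29.98 at [0.5659 0.0948 0.0804] yaw 1.84 F [ 0.2  0.4 -0.2] w 0.146 gf 59.1
[0.566  0.0935 0.055  1.65  ] -> [-0.0, -0.13, 2.54] [0.0, -0.001, 0.003]
```

Request:
{"method": "move_arm", "body": {
  "motion": [
    [0, -0.13, 1, 0, 0, 0, -1],
    [0, -0.13, 1.6, 0, 0, 0, -1],
    [0, -0.13, 2.1, 0, 0, 0, -1],
    [0, -0.13, 2.6, 0, 0, 0, -1],
    [0, -0.13, 2.6, 0, 0, 0, -1]
  ]
}}

```text
time: 30.6
eef_pos: [0.5659, 0.0929, 0.0543]
orientation: [-0.0, -0.016, 1.0, -0.0]
force: [-1.0, 0.8, -0.4]
gripper_width: 0.146
gripper_force: 59.1
```

Run:
```python
from h import *
plan([(.566,.0935,.0455,1.65)])
```

```text
t 30.6 at [0.5659 0.0929 0.0543] yaw 1.79 F [-1.   0.8 -0.4] w 0.146 gf 59.1
[0.566  0.0935 0.0455 1.65  ] -> [-0.01, 0.06, 0.88] [-0.0, -0.001, 0.002]
```

Request:
{"method": "move_arm", "body": {
  "motion": [
    [0, 0.05, 0.2, 0, 0, 0, -1],
    [0, 0.05, 0.4, 0, 0, 0, -1],
    [0, 0.05, 0.6, 0, 0, 0, -1],
    [0, 0.05, 0.75, 0, 0, 0, -1],
    [0, 0.05, 0.85, 0, 0, 0, -1]
  ]
}}

```text
time: 31.22
eef_pos: [0.5665, 0.0933, 0.0473]
orientation: [0.0, -0.016, 1.0, 0.0]
force: [-3.0, -0.3, 12.0]
gripper_width: 0.145
gripper_force: 60.9
```

Request:
{"method": "move_arm", "body": {
  "motion": [
    [0, 0, 0, 0, 0, 0, -1],
    [0, 0, 0.05, 0, 0, 0, -1]
  ]
}}

```text
time: 31.48
eef_pos: [0.5665, 0.0933, 0.0473]
orientation: [0.0, -0.016, 1.0, 0.0]
force: [-4.4, -0.6, 13.0]
gripper_width: 0.152
gripper_force: 60.9
```

Run:
```python
from h import *
plan([(.566,.0935,.164,1.65),(.431,.33,.235,1.65)])
```

```text
t 31.48 at [0.5665 0.0933 0.0473] yaw 1.78 F [-4.4 -0.6 13. ] w 0.152 gf 60.9
[0.566  0.0935 0.164  1.65  ] -> [0.05, 0.02, -11.67] [0.0, 0.0, 0.002]
[0.431 0.33  0.235 1.65 ] -> [12.81, 24.03, -7.1] [0.0, 0.0, 0.0]
```

Request:
{"method": "move_arm", "body": {
  "motion": [
    [0, 0, 0.1, 0, 0, 0, -1],
    [0, 0, 0.1, 0, 0, 0, -1],
    [0, 0, 0, 0, 0, 0, -0.2],
    [0, 0, 0, 0, 0, 0, -0.2],
    [0, 0, 0, 0, 0, 0, -0.2]
  ]
}}

```text
time: 32.1
eef_pos: [0.5661, 0.0934, 0.0454]
orientation: [-0.0, -0.016, 1.0, -0.0]
force: [-0.2, -0.4, 0.4]
gripper_width: 0.401
gripper_force: 0.0
```

Request:
{"method": "move_arm", "body": {
  "motion": [
    [0, 0, -3, 0, 0, 0, -0.2],
    [0, 0, -9, 0, 0, 0, -0.2],
    [2, 3, -15, 0, 0, 0, -0.2],
    [6, 8, -17, 0, 0, 0, -0.2],
    [9, 12, -19, 0, 0, 0, -0.2]
  ]
}}

```text
time: 32.72
eef_pos: [0.4725, 0.2103, 0.2361]
orientation: [0.0, -0.015, 1.0, 0.0]
force: [0.5, 1.7, -0.3]
gripper_width: 0.4
gripper_force: 0.0
```

Request:
{"method": "move_arm", "body": {
  "motion": [
    [1.5, 3, 0, 0, 0, 0, 0.6],
    [3, 6, 0, 0, 0, 0, 0.6],
    [4, 9, 0, 0, 0, 0, 0.6],
    [4, 12.5, 0, 0, 0, 0, 0.6],
    [4, 12.5, 0, 0, 0, 0, 0.6]
  ]
}}

```text
time: 33.35
eef_pos: [0.4284, 0.3359, 0.2346]
orientation: [-0.0, -0.018, 1.0, 0.0]
force: [-0.4, 0.3, -0.3]
gripper_width: 0.797
gripper_force: 0.0
```

Request:
{"method": "move_arm", "body": {
  "motion": [
    [0, 0, 0, 0, 0, 0, 0.6],
    [0, 0, 0, 0, 0, 0, 0.6]
  ]
}}

```text
time: 33.6
eef_pos: [0.43, 0.3316, 0.2349]
orientation: [-0.0, -0.015, 1.0, -0.0]
force: [0.4, -0.0, 1.2]
gripper_width: 0.8
gripper_force: 0.0
```

```bash
cat >> rec.py <<'E'
def block(m,d):
    P=wcloud(m,d)
    for c,a,b in blobs((P[...,0]>.47)&(P[...,0]<.66)&(P[...,1]>.06)&(P[...,1]<.19)&(P[...,2]>.053)&(P[...,2]<.085),20): print('blk',c.round(),a,np.percentile(P[b],[90],axis=0).round(4),P[b].mean(0).round(4))
E
python3 - <<'E'
from rec import *
plan([])
im,d,m=cap('wrist','w11');mounts(im,d,m);block(m,d)
E
```

```text
t 33.6 at [0.43   0.3316 0.2349] yaw 1.67 F [ 0.4 -0.   1.2] w 0.8 gf 0.0
[384. 173.] 341 z 0.0399 sherd [424.4 408. ] [32.4 15.6] 14.3 | plate [419.5 413.6] [52.1 48.6] 15.6
[286. 188.] 345 z 0.0398 sherd [444.7 297.2] [31.5 15.7] 12.3 | plate [445.  297.2] [46.4 35.8] 15.2
[367. 240.] 301 z 0.0398 sherd [508.2 394.6] [16.8 33.4] -13.9 | plate [508.4 394.6] [36.3 46.6] -13.4
[348. 281.] 241 z 0.0397 sherd [566.8 376. ] [32.9 15.2] 0.7 | plate [568.1 376.3] [46.9 34.5] 0.5
blk [142. 276.] 279 [[0.5796 0.1018 0.0657]] [0.5661 0.0967 0.0623]
blk [149. 302.] 72 [[0.6161 0.1014 0.0656]] [0.612  0.0951 0.061 ]
```

View pics/w11.png

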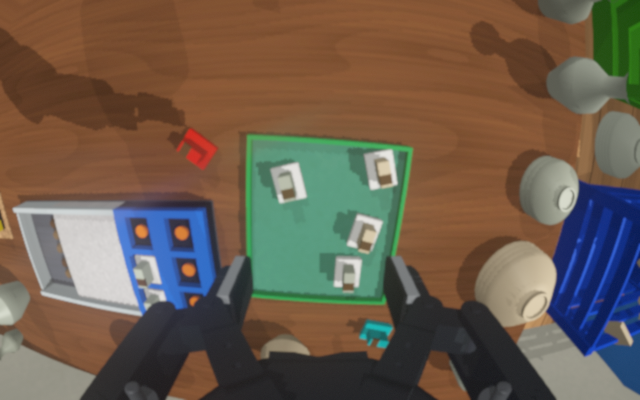

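No further pictures needed. One mount was knocked into the tray corner at (384,173), and it is measured fresh there. Next is the mount at (348,281).

Run:
```python
from h import *
plan([(.5672,.376,.06,0),(.5672,.376,.0208,0),(.5672,.376,.12,0),(.5108,.092,.08,1.65)])
```

```text
t 33.65 at [0.43   0.3318 0.235 ] yaw 1.68 F [-0.1 -0.7 -0.1] w 0.799 gf 0.0
[0.5672 0.376  0.06   0.    ] -> [-13.84, 4.03, 17.5] [-0.0, -0.0, 0.029]
[0.5672 0.376  0.0208 0.    ] -> [0.0, 0.0, 3.92] [0.0, 0.0, 0.0]
[0.5672 0.376  0.12   0.    ] -> [0.0, 0.0, -9.92] [0.0, 0.0, 0.0]
[0.5108 0.092  0.08   1.65  ] -> [5.64, -28.4, 4.0] [0.0, 0.0, -0.029]
```

Request:
{"method": "move_arm", "body": {
  "motion": [
    [-4, 1.3, 4, 0, 0, 0.029, -0.2],
    [-8, 2.6, 8, 0, 0, 0.029, -0.2],
    [-12, 4, 11, 0, 0, 0.029, -0.2],
    [-13.9, 4, 15, 0, 0, 0.029, -0.2],
    [-13.9, 4, 17.5, 0, 0, 0.029, -0.2]
  ]
}}

```text
time: 34.28
eef_pos: [0.5688, 0.3752, 0.0576]
orientation: [-0.0, 0.0, 1.0, -0.001]
force: [-0.5, -0.1, -0.2]
gripper_width: 0.398
gripper_force: 0.0
```

Request:
{"method": "move_arm", "body": {
  "motion": [
    [0, 0, 0, 0, 0, 0, -0.2],
    [0, 0, 2, 0, 0, 0, -0.2],
    [0, 0, 3.8, 0, 0, 0, -0.2],
    [0, 0, 3.8, 0, 0, 0, -0.2],
    [0, 0, 3.8, 0, 0, 0, -0.2]
  ]
}}

```text
time: 34.9
eef_pos: [0.5675, 0.3775, 0.0225]
orientation: [0.0, -0.001, 1.0, 0.0]
force: [-0.2, 0.1, 0.3]
gripper_width: 0.401
gripper_force: 0.0
```

Run:
```python
from h import *
plan([(.5672,.376,.0208,0)])
```

```text
t 34.9 at [0.5675 0.3775 0.0225] yaw 0.13 F [-0.2  0.1  0.3] w 0.401 gf 0.0
[0.5672 0.376  0.0208 0.    ] -> [0.03, -0.15, 0.17] [0.0, 0.001, 0.002]
```

Request:
{"method": "move_arm", "body": {
  "motion": [
    [0, -0.15, 0.12, 0, 0, 0, -0.2],
    [0, -0.15, 0.12, 0, 0, 0, -1],
    [0, -0.15, 0.12, 0, 0, 0, -1],
    [0, -0.15, 0.12, 0, 0, 0, -1],
    [0, -0.15, 0.12, 0, 0, 0, -1]
  ]
}}

```text
time: 35.52
eef_pos: [0.5677, 0.376, 0.0215]
orientation: [0.0, -0.001, 1.0, 0.0]
force: [0.3, -0.2, 5.1]
gripper_width: 0.145
gripper_force: 61.1
```

Request:
{"method": "move_arm", "body": {
  "motion": [
    [0, 0, 0, 0, 0, 0, -1],
    [0, 0, -3, 0, 0, 0, -1],
    [0, 0, -8, 0, 0, 0, -1],
    [0, 0, -10, 0, 0, 0, -1],
    [0, 0, -10, 0, 0, 0, -1]
  ]
}}

```text
time: 36.15
eef_pos: [0.5677, 0.3762, 0.1218]
orientation: [0.001, -0.001, 1.0, 0.001]
force: [0.2, 0.3, -1.7]
gripper_width: 0.144
gripper_force: 60.4
```

Request:
{"method": "move_arm", "body": {
  "motion": [
    [1.2, -5.6, 0, 0, 0, -0.029, -1],
    [2.4, -11.4, 0, 0, 0, -0.029, -1],
    [3.6, -17.2, 0, 0, 0, -0.029, -1],
    [4.8, -23, 0, 0, 0, -0.029, -1],
    [5.6, -28.4, 0, 0, 0, -0.029, -1]
  ]
}}

```text
time: 36.78
eef_pos: [0.5095, 0.0893, 0.1187]
orientation: [-0.002, -0.015, 1.0, -0.001]
force: [1.5, -1.0, -0.7]
gripper_width: 0.144
gripper_force: 60.4
```

Request:
{"method": "move_arm", "body": {
  "motion": [
    [0, 0, 0, 0, 0, 0, -1],
    [0, 0, 2, 0, 0, 0, -1],
    [0, 0, 4, 0, 0, 0, -1],
    [0, 0, 4, 0, 0, 0, -1],
    [0, 0, 4, 0, 0, 0, -1]
  ]
}}

```text
time: 37.4
eef_pos: [0.5118, 0.0922, 0.0805]
orientation: [-0.0, -0.016, 1.0, 0.0]
force: [0.8, -0.3, -0.2]
gripper_width: 0.146
gripper_force: 60.4
```

Run:
```python
from h import *
plan([(.5108,.092,.054,1.65)])
```

```text
t 37.4 at [0.5118 0.0922 0.0805] yaw 1.84 F [ 0.8 -0.3 -0.2] w 0.146 gf 60.4
[0.5108 0.092  0.054  1.65  ] -> [0.1, -0.02, 2.65] [0.0, -0.001, 0.003]
```

Request:
{"method": "move_arm", "body": {
  "motion": [
    [0.06, 0, 1, 0, 0, 0, -1],
    [0.06, 0, 1.6, 0, 0, 0, -1],
    [0.06, 0, 2.1, 0, 0, 0, -1],
    [0.06, 0, 2.6, 0, 0, 0, -1],
    [0.06, 0, 2.6, 0, 0, 0, -1]
  ]
}}

```text
time: 38.02
eef_pos: [0.511, 0.0917, 0.0546]
orientation: [-0.0, -0.016, 1.0, 0.0]
force: [-0.4, -0.3, -1.1]
gripper_width: 0.145
gripper_force: 60.4
```

Request:
{"method": "move_arm", "body": {
  "motion": [
    [0, 0, 0.2, 0, 0, 0, -1],
    [0, 0, 0.4, 0, 0, 0, -1],
    [0, 0, 0.6, 0, 0, 0, -1],
    [0, 0, 0.75, 0, 0, 0, -1],
    [0, 0, 0.85, 0, 0, 0, -1]
  ]
}}

```text
time: 38.65
eef_pos: [0.511, 0.0916, 0.0474]
orientation: [-0.001, -0.016, 1.0, 0.0]
force: [-6.4, -1.2, 18.5]
gripper_width: 0.149
gripper_force: 62.9
```

Run:
```python
from h import *
plan([])
```

```text
t 38.65 at [0.511  0.0916 0.0474] yaw 1.78 F [-6.4 -1.2 18.5] w 0.149 gf 62.9
```

Request:
{"method": "move_arm", "body": {
  "motion": [
    [0, 0, 0.05, 0, 0, 0, -1],
    [0, 0, 0, 0, 0, 0, -0.2],
    [0, 0, 0, 0, 0, 0, -0.2],
    [0, 0, 0, 0, 0, 0, -0.2]
  ]
}}

```text
time: 39.15
eef_pos: [0.5115, 0.0917, 0.0462]
orientation: [0.0, -0.016, 1.0, 0.0]
force: [0.3, 0.8, -0.9]
gripper_width: 0.399
gripper_force: 0.0
```

Request:
{"method": "move_arm", "body": {
  "motion": [
    [0, 0, -3, 0, 0, 0, -0.2],
    [0, 0, -9, 0, 0, 0, -0.2],
    [1, 3, -15, 0, 0, 0, -0.2],
    [3, 8, -17, 0, 0, 0, -0.2],
    [5, 12, -19, 0, 0, 0, -0.2]
  ]
}}

```text
time: 39.78
eef_pos: [0.4571, 0.2121, 0.2379]
orientation: [0.001, -0.016, 1.0, 0.001]
force: [-0.1, -0.1, 0.2]
gripper_width: 0.402
gripper_force: 0.0
```

Request:
{"method": "move_arm", "body": {
  "motion": [
    [1, 3, 0, 0, 0, 0, 0.6],
    [2, 6, 0, 0, 0, 0, 0.6],
    [2.5, 9, 0, 0, 0, 0, 0.6],
    [2.5, 12.5, 0, 0, 0, 0, 0.6],
    [2.5, 12.5, 0, 0, 0, 0, 0.6]
  ]
}}

```text
time: 40.4
eef_pos: [0.4277, 0.3371, 0.236]
orientation: [-0.0, -0.018, 1.0, 0.001]
force: [0.4, 0.3, -0.8]
gripper_width: 0.804
gripper_force: 0.0
```

Request:
{"method": "move_arm", "body": {
  "motion": [
    [0, 0, 0, 0, 0, 0, 0.6],
    [0, 0, 0, 0, 0, 0, 0.6]
  ]
}}

```text
time: 40.65
eef_pos: [0.4291, 0.3329, 0.2363]
orientation: [-0.0, -0.015, 1.0, -0.0]
force: [0.1, -0.7, -0.1]
gripper_width: 0.799
gripper_force: 0.0
```

Run:
```python
from rec import *
im,d,m=cap('wrist','w12');mounts(im,d,m);block(m,d)
plan([(.508,.3945,.06,-13.6),(.508,.3945,.0208,-13.6),(.508,.3945,.12,-13.6),(.6203,.1588,.08,1.65)])
```

```text
[383. 174.] 345 z 0.0398 sherd [424.5 408. ] [32.  15.2] 12.7 | plate [417.8 413.8] [57.1 49.3] 11.8
[285. 188.] 343 z 0.0397 sherd [444.6 297.3] [31.5 16.1] 13.1 | plate [444.9 297.1] [46.1 35.6] 14.5
[366. 241.] 292 z 0.0397 sherd [508.5 394.3] [16.2 32.8] -13.6 | plate [508.2 394.5] [36.7 47. ] -13.4
blk [132. 241.] 309 [[0.5249 0.1001 0.0657]] [0.512  0.0948 0.0626]
blk [141. 276.] 276 [[0.579  0.1016 0.0657]] [0.5661 0.0966 0.0624]
blk [148. 303.] 71 [[0.6167 0.1018 0.0658]] [0.6123 0.0954 0.0614]
t 40.7 at [0.4291 0.333  0.2364] yaw 1.68 F [ 0.1 -0.4  0.6] w 0.802 gf 0.0
[  0.508    0.3945   0.06   -13.6   ] -> [-8.06, 5.92, 17.64] [-0.0, 0.0, 0.267]
[  0.508    0.3945   0.0208 -13.6   ] -> [0.0, 0.0, 3.92] [0.0, 0.0, 0.0]
[  0.508    0.3945   0.12   -13.6   ] -> [0.0, 0.0, -9.92] [0.0, 0.0, 0.0]
[0.6203 0.1588 0.08   1.65  ] -> [-16.46, -20.27, 4.0] [0.0, 0.0, -0.266]
```

Request:
{"method": "move_arm", "body": {
  "motion": [
    [-3, 2, 4, 0, 0, 0.1, -0.2],
    [-6, 4, 8, 0, 0, 0.2, -0.2],
    [-8, 5.9, 12, 0, 0, 0.267, -0.2],
    [-8.1, 5.9, 16, 0, 0, 0.267, -0.2],
    [-8.1, 5.9, 17.6, 0, 0, 0.267, -0.2]
  ]
}}

```text
time: 41.32
eef_pos: [0.507, 0.394, 0.0578]
orientation: [-0.001, 0.118, 0.993, -0.002]
force: [0.2, -0.3, 0.0]
gripper_width: 0.401
gripper_force: 0.0
```

Request:
{"method": "move_arm", "body": {
  "motion": [
    [0, 0, 0, 0, 0, 0, -0.2],
    [0, 0, 2, 0, 0, 0, -0.2],
    [0, 0, 3.8, 0, 0, 0, -0.2],
    [0, 0, 3.8, 0, 0, 0, -0.2],
    [0, 0, 3.8, 0, 0, 0, -0.2]
  ]
}}

```text
time: 41.95
eef_pos: [0.508, 0.3959, 0.0226]
orientation: [0.0, 0.118, 0.993, 0.0]
force: [0.3, 0.5, -0.8]
gripper_width: 0.398
gripper_force: 0.0
```

Run:
```python
from h import *
plan([(.5083,.3944,.0208,-13.6)])
```

```text
t 41.95 at [0.508  0.3959 0.0226] yaw -13.51 F [ 0.3  0.5 -0.8] w 0.398 gf 0.0
[  0.5083   0.3944   0.0208 -13.6   ] -> [-0.06, -0.14, 0.18] [0.0, 0.0, 0.002]
```

Request:
{"method": "move_arm", "body": {
  "motion": [
    [-0.06, -0.14, 0.12, 0, 0, 0, -0.2],
    [-0.06, -0.14, 0.12, 0, 0, 0, -1],
    [-0.06, -0.14, 0.12, 0, 0, 0, -1],
    [-0.06, -0.14, 0.12, 0, 0, 0, -1],
    [-0.06, -0.14, 0.12, 0, 0, 0, -1]
  ]
}}

```text
time: 42.58
eef_pos: [0.5085, 0.3944, 0.0218]
orientation: [0.0, 0.118, 0.993, 0.0]
force: [-0.6, -0.5, 4.0]
gripper_width: 0.145
gripper_force: 60.3
```

Request:
{"method": "move_arm", "body": {
  "motion": [
    [0, 0, 0, 0, 0, 0, -1],
    [0, 0, -3, 0, 0, 0, -1],
    [0, 0, -8, 0, 0, 0, -1],
    [0, 0, -10, 0, 0, 0, -1],
    [0, 0, -10, 0, 0, 0, -1]
  ]
}}

```text
time: 43.2
eef_pos: [0.5084, 0.3946, 0.122]
orientation: [0.001, 0.118, 0.993, 0.001]
force: [0.1, -0.0, -1.0]
gripper_width: 0.145
gripper_force: 59.6
```

Request:
{"method": "move_arm", "body": {
  "motion": [
    [-3.3, -4, 0, 0, 0, -0.07, -1],
    [-6.6, -8.1, 0, 0, 0, -0.15, -1],
    [-9.9, -12.2, 0, 0, 0, -0.22, -1],
    [-13.2, -16.3, 0, 0, 0, -0.268, -1],
    [-16.5, -20.3, 0, 0, 0, -0.268, -1]
  ]
}}

```text
time: 43.82
eef_pos: [0.6201, 0.1562, 0.1184]
orientation: [-0.002, -0.016, 1.0, -0.001]
force: [0.8, 0.4, 0.1]
gripper_width: 0.147
gripper_force: 59.6
```

Request:
{"method": "move_arm", "body": {
  "motion": [
    [0, 0, 0, 0, 0, 0, -1],
    [0, 0, 2, 0, 0, 0, -1],
    [0, 0, 4, 0, 0, 0, -1],
    [0, 0, 4, 0, 0, 0, -1],
    [0, 0, 4, 0, 0, 0, -1]
  ]
}}

```text
time: 44.45
eef_pos: [0.6208, 0.1592, 0.0808]
orientation: [-0.0, -0.017, 1.0, 0.0]
force: [0.1, -0.7, -0.5]
gripper_width: 0.145
gripper_force: 59.6
```

Run:
```python
from h import *
plan([(.6205,.1588,.054,1.65)])
```

```text
t 44.45 at [0.6208 0.1592 0.0808] yaw 1.93 F [ 0.1 -0.7 -0.5] w 0.145 gf 59.6
[0.6205 0.1588 0.054  1.65  ] -> [0.03, -0.04, 2.68] [0.0, -0.0, 0.005]
```

Request:
{"method": "move_arm", "body": {
  "motion": [
    [0.03, -0.03, 1, 0, 0, 0.005, -1],
    [0.03, -0.03, 1.6, 0, 0, 0.005, -1],
    [0.03, -0.03, 2.1, 0, 0, 0.005, -1],
    [0.03, -0.03, 2.6, 0, 0, 0.005, -1],
    [0.03, -0.03, 2.6, 0, 0, 0.005, -1]
  ]
}}

```text
time: 45.08
eef_pos: [0.6205, 0.1578, 0.0547]
orientation: [-0.0, -0.014, 1.0, -0.0]
force: [0.8, 0.2, -0.7]
gripper_width: 0.146
gripper_force: 59.7
```

Request:
{"method": "move_arm", "body": {
  "motion": [
    [0, 0, 0.2, 0, 0, 0, -1],
    [0, 0, 0.4, 0, 0, 0, -1],
    [0, 0, 0.6, 0, 0, 0, -1],
    [0, 0, 0.75, 0, 0, 0, -1],
    [0, 0, 0.85, 0, 0, 0, -1]
  ]
}}

```text
time: 45.7
eef_pos: [0.6211, 0.1581, 0.0477]
orientation: [0.0, -0.014, 1.0, 0.0]
force: [-3.2, -0.5, 10.7]
gripper_width: 0.148
gripper_force: 61.2
```

Run:
```python
from h import *
plan([])
```

```text
t 45.7 at [0.6211 0.1581 0.0477] yaw 1.56 F [-3.2 -0.5 10.7] w 0.148 gf 61.2
```

Request:
{"method": "move_arm", "body": {
  "motion": [
    [0, 0, 0.15, 0, 0, 0, -1],
    [0, 0, 0.2, 0, 0, 0, -1],
    [0, 0, 0.2, 0, 0, 0, -1]
  ]
}}

```text
time: 46.08
eef_pos: [0.6211, 0.1581, 0.0477]
orientation: [0.0, -0.014, 1.0, 0.0]
force: [-5.8, -1.5, 15.3]
gripper_width: 0.147
gripper_force: 62.1
```

Request:
{"method": "move_arm", "body": {
  "motion": [
    [0, 0, 0, 0, 0, 0, -0.2],
    [0, 0, -0.2, 0, 0, 0, -0.2],
    [0, 0, -0.2, 0, 0, 0, -0.2],
    [0, 0, -3, 0, 0, 0, -0.2],
    [0, 0, -8, 0, 0, 0, -0.2]
  ]
}}

```text
time: 46.7
eef_pos: [0.6192, 0.1575, 0.1231]
orientation: [-0.003, -0.014, 1.0, -0.001]
force: [0.5, -0.5, -1.4]
gripper_width: 0.397
gripper_force: 0.0
```

Request:
{"method": "move_arm", "body": {
  "motion": [
    [0, 0, -5, 0, 0, 0, -0.2],
    [3, 3, -9, 0, 0, 0, -0.2],
    [7, 6, -11, 0, 0, 0, -0.2],
    [11, 9, -11, 0, 0, 0, -0.2],
    [15, 12, -11, 0, 0, 0, -0.2]
  ]
}}

```text
time: 47.32
eef_pos: [0.4663, 0.2748, 0.2349]
orientation: [0.0, -0.014, 1.0, 0.0]
force: [-0.1, 0.8, 0.1]
gripper_width: 0.401
gripper_force: 0.0
```

Request:
{"method": "move_arm", "body": {
  "motion": [
    [3.6, 5.2, 0, 0, 0, 0, 0.6],
    [3.6, 5.2, 0, 0, 0, 0, 0.6],
    [3.6, 5.2, 0, 0, 0, 0, 0.6],
    [3.6, 5.2, 0, 0, 0, 0, 0.6],
    [3.6, 5.2, 0, 0, 0, 0, 0.6]
  ]
}}

```text
time: 47.95
eef_pos: [0.4312, 0.3236, 0.2345]
orientation: [-0.0, -0.012, 1.0, -0.0]
force: [0.7, -0.6, -1.3]
gripper_width: 0.8
gripper_force: 0.0
```

Run:
```python
from rec import *
im,d,m=cap('wrist','w13');mounts(im,d,m);block(m,d)
plan([(.4448,.2972,.06,14),(.4448,.2972,.0208,14),(.4448,.2972,.12,14),(.5646,.1573,.08,1.65)])
```

```text
[391. 172.] 343 z 0.0398 sherd [424.6 407.7] [32.4 15.4] 12.6 | plate [417.7 413.2] [56.8 48.9] 14.8
[293. 187.] 343 z 0.0397 sherd [444.7 297.2] [32.4 15.5] 15.4 | plate [445.1 297. ] [46.1 35. ] 14.5
blk [137. 241.] 325 [[0.5251 0.1001 0.0659]] [0.512  0.0951 0.0626]
blk [146. 277.] 279 [[0.5789 0.1017 0.0657]] [0.566  0.0966 0.0624]
blk [153. 301.] 32 [[0.6117 0.0994 0.0646]] [0.6107 0.0938 0.0584]
t 48.0 at [0.431  0.3239 0.2346] yaw 1.43 F [ 0.5 -0.7  0.4] w 0.799 gf 0.0
[ 0.4448  0.2972  0.06   14.    ] -> [-1.31, -2.7, 17.46] [-0.0, -0.0, -0.219]
[ 0.4448  0.2972  0.0208 14.    ] -> [0.0, 0.0, 3.92] [0.0, 0.0, 0.0]
[ 0.4448  0.2972  0.12   14.    ] -> [0.0, 0.0, -9.92] [0.0, 0.0, 0.0]
[0.5646 0.1573 0.08   1.65  ] -> [-8.24, -16.47, 4.0] [0.0, 0.0, 0.216]
```

Request:
{"method": "move_arm", "body": {
  "motion": [
    [-0.6, -1.3, 4, 0, 0, -0.1, -0.2],
    [-1.3, -2.7, 8, 0, 0, -0.219, -0.2],
    [-1.3, -2.7, 12, 0, 0, -0.219, -0.2],
    [-1.3, -2.7, 16, 0, 0, -0.219, -0.2],
    [-1.3, -2.7, 17.4, 0, 0, -0.219, -0.2]
  ]
}}

```text
time: 48.62
eef_pos: [0.4431, 0.2968, 0.0586]
orientation: [-0.002, -0.122, 0.992, -0.001]
force: [-0.2, 0.1, -0.6]
gripper_width: 0.399
gripper_force: 0.0
```

Request:
{"method": "move_arm", "body": {
  "motion": [
    [0, 0, 0, 0, 0, 0, -0.2],
    [0, 0, 2, 0, 0, 0, -0.2],
    [0, 0, 3.8, 0, 0, 0, -0.2],
    [0, 0, 3.8, 0, 0, 0, -0.2],
    [0, 0, 3.8, 0, 0, 0, -0.2]
  ]
}}

```text
time: 49.25
eef_pos: [0.4444, 0.2986, 0.0234]
orientation: [0.001, -0.123, 0.992, 0.0]
force: [-0.1, -0.2, 0.2]
gripper_width: 0.397
gripper_force: 0.0
```

Run:
```python
from h import *
plan([(.4448,.2972,.0208,14.2)])
```

```text
t 49.25 at [0.4444 0.2986 0.0234] yaw 14.11 F [-0.1 -0.2  0.2] w 0.397 gf 0.0
[ 0.4448  0.2972  0.0208 14.2   ] -> [-0.0, -0.15, 0.26] [0.001, 0.001, -0.002]
```

Request:
{"method": "move_arm", "body": {
  "motion": [
    [0, -0.15, 0.2, 0, 0, 0, -0.2],
    [0, -0.15, 0.2, 0, 0, 0, -1],
    [0, -0.15, 0.2, 0, 0, 0, -1],
    [0, -0.15, 0.2, 0, 0, 0, -1],
    [0, -0.15, 0.2, 0, 0, 0, -1]
  ]
}}

```text
time: 49.88
eef_pos: [0.4446, 0.2969, 0.0212]
orientation: [0.0, -0.123, 0.992, 0.0]
force: [-1.2, -0.5, 6.0]
gripper_width: 0.147
gripper_force: 60.3
```

Request:
{"method": "move_arm", "body": {
  "motion": [
    [0, 0, 0, 0, 0, 0, -1],
    [0, 0, -3, 0, 0, 0, -1],
    [0, 0, -8, 0, 0, 0, -1],
    [0, 0, -10, 0, 0, 0, -1],
    [0, 0, -10, 0, 0, 0, -1]
  ]
}}

```text
time: 50.5
eef_pos: [0.4449, 0.2973, 0.1218]
orientation: [0.001, -0.123, 0.992, 0.001]
force: [0.3, -0.6, -1.3]
gripper_width: 0.144
gripper_force: 59.5
```

Request:
{"method": "move_arm", "body": {
  "motion": [
    [-2, -4, 0, 0, 0, 0.07, -1],
    [-4, -8, 0, 0, 0, 0.14, -1],
    [-6, -12, 0, 0, 0, 0.216, -1],
    [-8.2, -16.5, 0, 0, 0, 0.216, -1],
    [-8.2, -16.5, 0, 0, 0, 0.216, -1]
  ]
}}

```text
time: 51.12
eef_pos: [0.5656, 0.1513, 0.1185]
orientation: [-0.001, -0.011, 1.0, -0.002]
force: [-0.8, 0.2, -1.1]
gripper_width: 0.146
gripper_force: 59.5
```

Request:
{"method": "move_arm", "body": {
  "motion": [
    [0, 0, 0, 0, 0, 0, -1],
    [0, 0, 2, 0, 0, 0, -1],
    [0, 0, 4, 0, 0, 0, -1],
    [0, 0, 4, 0, 0, 0, -1],
    [0, 0, 4, 0, 0, 0, -1]
  ]
}}

```text
time: 51.75
eef_pos: [0.5638, 0.1578, 0.081]
orientation: [0.0, -0.016, 1.0, 0.0]
force: [0.6, 0.9, -1.1]
gripper_width: 0.147
gripper_force: 59.5
```

Run:
```python
from h import *
plan([(.5648,.1573,.054,1.65)])
```

```text
t 51.75 at [0.5638 0.1578 0.081 ] yaw 1.82 F [ 0.6  0.9 -1.1] w 0.147 gf 59.5
[0.5648 0.1573 0.054  1.65  ] -> [-0.1, -0.05, 2.7] [0.001, 0.0, 0.003]
```

Request:
{"method": "move_arm", "body": {
  "motion": [
    [-0.1, -0.04, 1, 0, 0, 0.003, -1],
    [-0.1, -0.04, 1.6, 0, 0, 0.003, -1],
    [-0.1, -0.04, 2.1, 0, 0, 0.003, -1],
    [-0.1, -0.04, 2.6, 0, 0, 0.003, -1],
    [-0.1, -0.04, 2.6, 0, 0, 0.003, -1]
  ]
}}

```text
time: 52.38
eef_pos: [0.5647, 0.1562, 0.0542]
orientation: [-0.0, -0.014, 1.0, -0.0]
force: [-0.4, -0.7, -0.9]
gripper_width: 0.151
gripper_force: 59.5
```

Request:
{"method": "move_arm", "body": {
  "motion": [
    [0, 0, 0.2, 0, 0, 0, -1],
    [0, 0, 0.4, 0, 0, 0, -1],
    [0, 0, 0.6, 0, 0, 0, -1],
    [0, 0, 0.75, 0, 0, 0, -1],
    [0, 0, 0.85, 0, 0, 0, -1]
  ]
}}

```text
time: 53.0
eef_pos: [0.5653, 0.1564, 0.0472]
orientation: [0.0, -0.014, 1.0, 0.0]
force: [-4.3, -1.6, 13.4]
gripper_width: 0.148
gripper_force: 61.4
```

Run:
```python
from h import *
plan([])
```

```text
t 53.0 at [0.5653 0.1564 0.0472] yaw 1.55 F [-4.3 -1.6 13.4] w 0.148 gf 61.4
```

Request:
{"method": "move_arm", "body": {
  "motion": [
    [0, 0, 0.12, 0, 0, 0, -1],
    [0, 0, 0.15, 0, 0, 0, -1],
    [0, 0, 0.15, 0, 0, 0, -1]
  ]
}}

```text
time: 53.38
eef_pos: [0.5653, 0.1564, 0.0471]
orientation: [0.0, -0.013, 1.0, 0.0]
force: [-5.3, -1.5, 16.6]
gripper_width: 0.149
gripper_force: 62.0
```

Request:
{"method": "move_arm", "body": {
  "motion": [
    [0, 0, 0, 0, 0, 0, -0.2],
    [0, 0, -0.2, 0, 0, 0, -0.2],
    [0, 0, -0.2, 0, 0, 0, -0.2],
    [0, 0, -3, 0, 0, 0, -0.2],
    [0, 0, -8, 0, 0, 0, -0.2]
  ]
}}

```text
time: 54.0
eef_pos: [0.5635, 0.1559, 0.1234]
orientation: [-0.003, -0.014, 1.0, -0.001]
force: [0.6, -0.4, -0.3]
gripper_width: 0.396
gripper_force: 0.0
```

Request:
{"method": "move_arm", "body": {
  "motion": [
    [0, 0, -5, 0, 0, 0, -0.2],
    [3, 4, -9, 0, 0, 0, -0.2],
    [6, 8, -11, 0, 0, 0, -0.2],
    [9, 12, -11, 0, 0, 0, -0.2],
    [11, 16, -11, 0, 0, 0, -0.2]
  ]
}}

```text
time: 54.62
eef_pos: [0.4493, 0.3145, 0.2351]
orientation: [0.0, -0.014, 1.0, 0.0]
force: [0.6, 0.0, 0.9]
gripper_width: 0.401
gripper_force: 0.0
```

Request:
{"method": "move_arm", "body": {
  "motion": [
    [2.5, 5, 0, 0, 0, 0, 0.6],
    [2.5, 5, 0, 0, 0, 0, 0.6],
    [2.5, 5, 0, 0, 0, 0, 0.6],
    [2.5, 5, 0, 0, 0, 0, 0.6],
    [2.5, 5, 0, 0, 0, 0, 0.6]
  ]
}}

```text
time: 55.25
eef_pos: [0.4252, 0.3614, 0.2346]
orientation: [0.0, -0.012, 1.0, -0.0]
force: [-0.8, 0.1, -0.2]
gripper_width: 0.802
gripper_force: 0.0
```

Run:
```python
from rec import *
im,d,m=cap('wrist','w14');mounts(im,d,m);block(m,d)
P=wcloud(m,d);H=hsv(im);g=(H[...,0]>50)&(H[...,0]<85)&(H[...,1]>180)&(P[...,1]>.2)&(P[...,1]<.5)&(P[...,0]>.36)&(P[...,0]<.66)&(P[...,2]>.010)&(P[...,2]<.025);q=P[g];print('rim z',np.median(q[:,2]).round(4),'x',np.percentile(q[:,0],[1,99]).round(4),'y',np.percentile(q[:,1],[1,99]).round(4))
r=cv2.minAreaRect((q[:,:2]*1000).astype(np.float32));print(r)
plan([(.4245,.4077,.06,13),(.4245,.4077,.0208,13),(.4245,.4077,.12,13),(.50,.25,.12,1.65),(.509,.1556,.08,1.65)])
```

```text
[359. 176.] 345 z 0.0398 sherd [424.  408.4] [31.8 15.4] 13.2 | plate [418.6 408.5] [56.8 37.4] 11.6
blk [116. 243.] 289 [[0.5244 0.0999 0.0658]] [0.5116 0.0951 0.0624]
blk [126. 277.] 263 [[0.5794 0.1019 0.0657]] [0.5661 0.0967 0.0622]
blk [163. 281.] 296 [[0.5775 0.1646 0.0659]] [0.5639 0.1596 0.0624]
blk [136. 309.] 205 [[0.6331 0.1033 0.0655]] [0.621  0.0978 0.0622]
  return _methods._mean(a, axis=axis, dtype=dtype,
  ret = ret.dtype.type(ret / rcount)
Traceback (most recent call last):
IndexError: index -1 is out of bounds for axis 0 with size 0
```

Run:
```python
from rec import *
plan([(.4243,.408,.06,13.2),(.4243,.408,.0208,13.2),(.4243,.408,.12,13.2),(.509,.1557,.08,1.65)])
```

```text
t 55.3 at [0.4251 0.3617 0.2347] yaw 1.45 F [ 0.6  0.8 -0.2] w 0.801 gf 0.0
[ 0.4243  0.408   0.06   13.2   ] -> [-0.04, 4.64, 17.47] [-0.0, 0.0, -0.205]
[ 0.4243  0.408   0.0208 13.2   ] -> [0.0, 0.0, 3.92] [0.0, 0.0, 0.0]
[ 0.4243  0.408   0.12   13.2   ] -> [0.0, 0.0, -9.92] [0.0, 0.0, 0.0]
[0.509  0.1557 0.08   1.65  ] -> [-2.48, -26.5, 4.0] [0.0, 0.0, 0.202]
```

Request:
{"method": "move_arm", "body": {
  "motion": [
    [0, 2, 4, 0, 0, -0.1, -0.3],
    [0, 4.6, 8, 0, 0, -0.205, -0.3],
    [0, 4.6, 12, 0, 0, -0.205, -0.3],
    [0, 4.6, 16, 0, 0, -0.205, -0.3],
    [0, 4.6, 17.4, 0, 0, -0.205, -0.3]
  ]
}}

```text
time: 55.92
eef_pos: [0.4225, 0.407, 0.0584]
orientation: [-0.002, -0.115, 0.993, -0.001]
force: [0.6, -0.4, -0.5]
gripper_width: 0.349
gripper_force: 0.0
```

Request:
{"method": "move_arm", "body": {
  "motion": [
    [0, 0, 0, 0, 0, 0, -0.3],
    [0, 0, 0, 0, 0, 0, -0.3]
  ]
}}

```text
time: 56.18
eef_pos: [0.4241, 0.4095, 0.0624]
orientation: [0.001, -0.116, 0.993, 0.001]
force: [0.1, -0.2, -1.0]
gripper_width: 0.351
gripper_force: 0.0
```

Run:
```python
from h import *
plan([(.4243,.408,.0208,13.2)])
```

```text
t 56.17 at [0.4241 0.4095 0.0624] yaw 13.29 F [ 0.1 -0.2 -1. ] w 0.351 gf 0.0
[ 0.4243  0.408   0.0208 13.2   ] -> [0.03, -0.16, 4.16] [0.002, 0.003, 0.002]
```

Request:
{"method": "move_arm", "body": {
  "motion": [
    [0, -0.15, 2, 0, 0, 0, -0.3],
    [0, -0.15, 3.5, 0, 0, 0, -0.3],
    [0, -0.15, 4.1, 0, 0, 0, -0.3],
    [0, -0.15, 4.1, 0, 0, 0, -0.3],
    [0, -0.15, 4.1, 0, 0, 0, -0.3]
  ]
}}

```text
time: 56.8
eef_pos: [0.4238, 0.4076, 0.0203]
orientation: [0.0, -0.116, 0.993, 0.0]
force: [0.0, 0.1, -0.1]
gripper_width: 0.35
gripper_force: 0.0
```

Request:
{"method": "move_arm", "body": {
  "motion": [
    [0, 0, 0, 0, 0, 0, -1],
    [0, 0, 0, 0, 0, 0, -1],
    [0, 0, 0, 0, 0, 0, -1],
    [0, 0, 0, 0, 0, 0, -1]
  ]
}}

```text
time: 57.3
eef_pos: [0.4239, 0.4076, 0.0204]
orientation: [0.001, -0.116, 0.993, 0.0]
force: [0.3, 0.4, 6.4]
gripper_width: 0.151
gripper_force: 61.0
```

Run:
```python
from h import *
plan([(.4243,.408,.12,13.2),(.509,.1557,.08,1.65)])
```

```text
t 57.3 at [0.4239 0.4076 0.0204] yaw 13.31 F [0.3 0.4 6.4] w 0.151 gf 61.0
[ 0.4243  0.408   0.12   13.2   ] -> [-0.06, 0.03, -9.96] [0.001, 0.001, 0.002]
[0.509  0.1557 0.08   1.65  ] -> [-2.48, -26.5, 4.0] [0.0, 0.0, 0.202]
```

Request:
{"method": "move_arm", "body": {
  "motion": [
    [0, 0, 0, 0, 0, 0, -1],
    [0, 0, -3, 0, 0, 0, -1],
    [0, 0, -8, 0, 0, 0, -1],
    [0, 0, -10, 0, 0, 0, -1],
    [0, 0, -10, 0, 0, 0, -1]
  ]
}}

```text
time: 57.92
eef_pos: [0.4241, 0.4076, 0.1209]
orientation: [0.001, -0.116, 0.993, 0.001]
force: [0.9, -0.8, -1.0]
gripper_width: 0.149
gripper_force: 60.3
```

Request:
{"method": "move_arm", "body": {
  "motion": [
    [-0.5, -5.3, 0, 0, 0, 0.07, -1],
    [-1, -10.6, 0, 0, 0, 0.14, -1],
    [-1.5, -16, 0, 0, 0, 0.202, -1],
    [-2, -21.3, 0, 0, 0, 0.202, -1],
    [-2.5, -26.5, 0, 0, 0, 0.202, -1]
  ]
}}

```text
time: 58.55
eef_pos: [0.508, 0.1527, 0.1178]
orientation: [-0.002, -0.015, 1.0, -0.001]
force: [1.5, -0.4, -0.2]
gripper_width: 0.146
gripper_force: 60.3
```

Request:
{"method": "move_arm", "body": {
  "motion": [
    [0, 0, 0, 0, 0, 0, -1],
    [0, 0, 2, 0, 0, 0, -1],
    [0, 0, 4, 0, 0, 0, -1],
    [0, 0, 4, 0, 0, 0, -1],
    [0, 0, 4, 0, 0, 0, -1]
  ]
}}

```text
time: 59.18
eef_pos: [0.5085, 0.1555, 0.0795]
orientation: [-0.0, -0.016, 1.0, 0.0]
force: [0.1, -0.2, -0.4]
gripper_width: 0.151
gripper_force: 60.3
```

Run:
```python
from h import *
plan([(.509,.1556,.054,1.65)])
```

```text
t 59.17 at [0.5085 0.1555 0.0795] yaw 1.78 F [ 0.1 -0.2 -0.4] w 0.151 gf 60.3
[0.509  0.1556 0.054  1.65  ] -> [-0.05, 0.0, 2.55] [0.0, -0.001, 0.002]
```

Offset here is 0.0164, so fully home means TCP z ≈ 0.0464.

Request:
{"method": "move_arm", "body": {
  "motion": [
    [-0.04, 0, 1, 0, 0, 0, -1],
    [-0.04, 0, 1.6, 0, 0, 0, -1],
    [-0.04, 0, 2.1, 0, 0, 0, -1],
    [-0.04, 0, 2.5, 0, 0, 0, -1],
    [-0.04, 0, 2.5, 0, 0, 0, -1]
  ]
}}

```text
time: 59.8
eef_pos: [0.509, 0.1549, 0.0544]
orientation: [-0.0, -0.015, 1.0, -0.0]
force: [-0.9, 0.3, -0.6]
gripper_width: 0.145
gripper_force: 60.3
```

Request:
{"method": "move_arm", "body": {
  "motion": [
    [0, 0, 0.2, 0, 0, 0, -1],
    [0, 0, 0.4, 0, 0, 0, -1],
    [0, 0, 0.6, 0, 0, 0, -1],
    [0, 0, 0.8, 0, 0, 0, -1],
    [0, 0, 0.92, 0, 0, 0, -1]
  ]
}}

```text
time: 60.42
eef_pos: [0.5094, 0.1551, 0.0464]
orientation: [0.0, -0.015, 1.0, 0.0]
force: [-3.8, -1.6, 13.3]
gripper_width: 0.153
gripper_force: 62.5
```

Run:
```python
from h import *
plan([])
```

```text
t 60.42 at [0.5094 0.1551 0.0464] yaw 1.73 F [-3.8 -1.6 13.3] w 0.153 gf 62.5
```

Home. A little more push, release, withdraw, and verify all six and the rest.

Request:
{"method": "move_arm", "body": {
  "motion": [
    [0, 0, 0.12, 0, 0, 0, -1],
    [0, 0, 0.15, 0, 0, 0, -1],
    [0, 0, 0.15, 0, 0, 0, -1]
  ]
}}

```text
time: 60.8
eef_pos: [0.5094, 0.1551, 0.0464]
orientation: [0.0, -0.015, 1.0, -0.0]
force: [-6.0, -2.7, 19.2]
gripper_width: 0.152
gripper_force: 63.3
```

Request:
{"method": "move_arm", "body": {
  "motion": [
    [0, 0, 0, 0, 0, 0, -0.2],
    [0, 0, -0.2, 0, 0, 0, -0.2],
    [0, 0, -0.2, 0, 0, 0, -0.2],
    [0, 0, -3, 0, 0, 0, -0.2],
    [0, 0, -8, 0, 0, 0, -0.2]
  ]
}}

```text
time: 61.42
eef_pos: [0.5077, 0.1545, 0.1229]
orientation: [-0.002, -0.015, 1.0, -0.001]
force: [1.1, 0.0, 1.1]
gripper_width: 0.401
gripper_force: 0.0
```

Request:
{"method": "move_arm", "body": {
  "motion": [
    [0, 0, -5, 0, 0, 0, -0.2],
    [1, -1, -10, 0, 0, 0, 1],
    [1.6, -3.2, -13, 0, 0, 0, 1],
    [1.6, -3.2, -13, 0, 0, 0, 1],
    [1.6, -3.2, -13, 0, 0, 0, 1]
  ]
}}

```text
time: 62.05
eef_pos: [0.4936, 0.1228, 0.253]
orientation: [-0.001, -0.015, 1.0, 0.0]
force: [0.5, -0.6, 0.3]
gripper_width: 0.999
gripper_force: 0.0
```

Run:
```python
from rec import *
plan([])
im,d,m=cap('wrist','w15');P=wcloud(m,d);s0=np.array([.566,.1254]);ux=np.array([.0558,.0015]);uy=np.array([-.001,.0319])
reg=(P[...,0]>.46)&(P[...,0]<.67)&(P[...,1]>.05)&(P[...,1]<.2)
for c,a,b in blobs(reg&(P[...,2]>.059)&(P[...,2]<.08),20):
    q=np.argwhere(b)[:,::-1].astype(float);W=onz(m,q[:,0],q[:,1],.066,True)[:,:2];r=cv2.minAreaRect((W*1000).astype(np.float32));p=np.array(r[0])/1e3
    k=min([(i,j) for i in(-1,0,1) for j in(-1,1)],key=lambda k:np.linalg.norm(s0+k[0]*ux+k[1]*uy-p))
    H=hsv(im);pl=(np.hypot(P[...,0]-p[0],P[...,1]-p[1])<.024)&(H[...,1]<60)&(P[...,2]<.05)
    print(k,a,'err mm',((p-s0-k[0]*ux-k[1]*uy)*1e3).round(1),'ztop',np.median(P[b][P[b][:,2]>.063][:,2]).round(4),'plate z',np.median(P[pl][:,2]).round(4))
print('block z',np.median(P[reg&mask(im,*COL['blue'])][:,2]).round(4))
t,dt,mt=cap('scene','s9');Pt=cloud(mt,dt);y=mask(t,*COL['yellow']);q=Pt[y];q=q[(abs(q[:,2])<.1)&(q[:,1]>-.5)];print('scraper',cv2.minAreaRect((q[q[:,2]>.027][:,:2]*1000).astype(np.float32)),np.percentile(q[:,2],[50,90]))
```

```text
t 62.05 at [0.4936 0.1228 0.253 ] yaw 1.75 F [ 0.5 -0.6  0.3] w 0.999 gf 0.0
(-1, -1) 337 err mm [1.1 0.3] ztop 0.0653 plate z 0.0411
(-1, 1) 339 err mm [0.6 0. ] ztop 0.0653 plate z 0.0413
(0, -1) 301 err mm [-1.3  0.9] ztop 0.0653 plate z 0.0413
(0, 1) 290 err mm [-1.2  0.2] ztop 0.0653 plate z 0.0412
(1, -1) 267 err mm [0.1 0.9] ztop 0.0653 plate z 0.0412
(1, 1) 258 err mm [-0.5 -0.1] ztop 0.0652 plate z 0.0413
block z 0.0412
scraper ((495.61456298828125, -344.619384765625), (112.08894348144531, 38.14005661010742), 3.8457252979278564) [0.03160765 0.03667041]
```

All six are flush with the block (plates 41.1–41.3 mm, block 41.2 mm) and centred, and the scraper stands on its pad. The robot is clear, so I'm handing in.

```bash
python3 -c "
from plant import robot
print(robot.finish_job())"
```

```text
the job is handed in; nothing more can be done
None
```

The job is handed in at about 62 s: all five chips were swept into the trough, the scraper is back upright on its pad, and my last camera check showed all six mounts flush and within 2 mm of centre (the judge's verdict was not shown).

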